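Load the anaerobic jar and hold its bayonet cover at the flush position

ROBOT

A 6-joint arm with a two-finger parallel gripper is mounted at the origin on a cart in front of the work surface, level with it; the furniture and walls round the work are solid. World frame = base frame: x ahead of the robot, y to its left, z up, the work surface at z = 0. Lengths are in m, angles in rad, forces in N, time in s.
With the tool pointing down it reaches from about 0.325 to 0.9 m from the base axis. Payload 6.1 kg.
Tool frame: the origin (TCP) lies midway between the tips of the shut fingers; the grasp point (between the pads) lies 19 mm behind it (robot.pinch_z is the distance from the TCP to the grasp point, in m); z points along the fingers, x is the direction in which the jaws open and shut, and the axes are right-handed (so a half turn about z gives the same grasp; the last joint's range is limited). The gripper opens to 87 mm and grips with 3 to 60 N. Pads are 19 mm wide; open, the fingers measure 117 mm over their backs; the gripper's body (75 mm by 190 mm) begins 51 mm behind the grasp point.
Start: joints at [1.18, 0.22, 1.526, -0, 1.395, -0.126], TCP at [0.164, 0.603, 0.223] pointing down, gripper open.
Joint ranges: [-2.98, 2.98], [-0.91, 2.08], [0.09, 2.57], [-1.24, 4.39], [0.2, 2.65], [-2.68, 2.68]. Speed limits (rad/s): [2.57, 2.57, 3.01, 3.14, 3.14, 3.14].

INTERFACE

Orientations are given as a unit quaternion [w, x, y, z].
In Python, from workcell import robot gives the robot as it stands. The module is installed in compiled form; this text tells all that it offers.
- The arm moves only by the tool carry_out, never from a script. Its argument "steps" is a list of rows, each an object with "grip": the gripper command: -1 is fully open, 1 is shut, values between are in proportion; "offset": the shift along the tool's x, y, z in m, a list of three; "delta_rot": the turn, a rotation vector about the tool's x, y, z in rad, a list of three. A call has 1 to 8 rows; each row shifts and turns the commanded pose from where the row before left it, along the tool's axes as they then stand; what a row does not reach is not made up. A row lasts 1/12 s, in which the tool goes at most 41.7 mm and 7.16 degrees, less where a joint would pass 70% of its speed; a pose out of reach is approached as far as the arm can. A call is refused whole if a number of a shift passes 0.0417 or a number of a turn 0.125, either way. A call with a gripper value outside its range is refused whole. The fingers move at their own pace and stop on an object; the grip force is fixed at half the most. Time passes only in rows, so rows that do not move let the fingers close. It gives the time, the measured TCP pose, the force and the opening at its end, in the units of the state.
- robot.observe(): the state, without advancing time (a new reading comes with each control period).
- robot.grab_frame(name): name is "side" or "top"; returns a dict with "img" (400x640x3 uint8, red, green, blue), "range_z" (400x640 float32, m along the optical axis (not along the pixel's ray), 0 where there is no reading), "K" (3x3 intrinsics, pixels), "xyz" and "rotation" of the camera in the world. Camera axes: x right, y down, z forward; pixel columns grow to the right and rows downward; lengths in m; the calibration is good to about 2 mm. A picture is of the moment at which its call begins.
- robot.hand_in(): hands the job in, once; it reports no verdict.
The state is a dict: "time_s": time; "joint_pos": joint angles; "dq": joint speeds; "joint_efforts": joint torques, N m; "position": TCP position; "tcp_rot": TCP orientation; "contact_force": force on the tool from outside, world axes, zero at the start; "torque": the same for the moment, N m; "opening": opening from 0.0 (shut) to 1.0 (fully open).
Only numpy, scipy, OpenCV 4.12 (cv2) and the standard library are available. Lean on these libraries where they do the work, as an engineer would, in place of code of your own. Each camera call takes 0.05 s, during which the arm holds its last target.

TASK

Finish loading the anaerobic jar: stand the two vials from the tray upright in the two free cups of its carrier, one in each. Then set the clear cover on the jar with its two lugs down through the gaps in the rim, press it down against the spring seal and turn it clockwise half-way to the lock, so that its pointers stand at the pairs of ribs, where the purge gas can still escape; it must not click into the lock. Finish while still gripping the cover by its handle there, and leave the timer and the specimen cup where they are.

Things in the scene. Friction and masses are not known exactly. Their poses are not given: they have to be found in the camera images.
- jar_base: base of the jar, fixed: white foot 154 mm wide, metal rim (146 mm wide, top 36 mm above the counter) round a white carrier with three cups. Origin: centre of the underside, on the counter; z up, x through one entry gap of the rim (the other is opposite, at -x). A small hose barb sticks out sideways to radius 96 mm, 30 deg clockwise of +x. All angles: seen from above
- entry_gap (a point): on the rim's top at +x, radius 70 mm, at a single black rib; another is opposite (half a turn on). Here the rim's inward tabs (inner radius 60 mm, underside 29.5 mm above the counter) leave a gap 22 deg wide through which a cover lug passes straight down. Below the tabs the lugs then run clockwise only; anticlockwise is blocked
- flush_mark (a point): on the rim's top, 40 deg clockwise of entry_gap, at a pair of black ribs (another pair opposite): half-way, where the cover's pointers are to stand
- lock_mark (a point): on the rim's top, 80 deg clockwise of entry_gap, at three black ribs (and opposite): from about 76 deg the lugs spring up 2 mm into a notch (click, locked); a stop ends the turn at 83 deg
- seal_ring (a joint): black spring-loaded seal ring inside the rim, radius 51 to 60 mm, top 20 mm above the counter when up; value 0 = up, 0.006 = pressed 6 mm down to its stop. It bears the cover's weight; pushing it down takes about 6 N at first and 15 N at the stop (the cover's weight does 2.4 N of it)
- cover_grip (a point): the cover: clear bell 116 mm wide (flange 130 mm), 0.24 kg, standing upright on the counter. Handle: grey bar 12 mm thick (y), 60 mm long (x), 74 to 110 mm above the lower edge, on the flat top of the bell. This point: on the axis inside the bar, 96 mm above the lower edge, 14 mm below the bar's top; z up. The cover is the same after half a turn
- cover_pointer (a point): tip of the pointer on the cover's flange at +x, 71 mm from the axis, 26.5 mm above the lower edge; another at -x. Straight below each is a steel lug: 13 deg wide, out to radius 64.5 mm, 6 to 12 mm above the lower edge. Skirt outer radius 58 mm: 2 mm play inside the tabs. Bell inside: radius 54 mm, height 70 mm
- cover: the cover; origin at the centre of its lower edge, 96 mm below cover_grip, same axes. cover_grip's height over the counter on the jar: 116 mm with the lower edge resting on the seal ring, 110 mm pressed fully down, 113.5 mm under the tabs when let up by the spring. So press to 113 mm or lower, then turn
- vial_1_mid (a point): vial to be loaded, standing on the brown tray: body 26 mm diameter up to 30 mm, sloping shoulder to 42 mm, white cap 17 mm diameter above, 58 mm tall, 0.03 kg. This point: on its axis, 29 mm above its underside; z up. The tray is a flat board 120 x 260 x 14 mm with flat forceps on its front edge, so this point starts 43 mm above the counter
- vial_2_mid (a point): the other vial to be loaded, the same as vial_1, also on the tray
- vial_1: vial_1; origin at the centre of its underside, 29 mm below vial_1_mid
- vial_2: vial_2; origin at the centre of its underside, 29 mm below vial_2_mid
- vial_3_mid (a point): a third such vial, already standing in cup_3, where it stays; point 29 mm above its underside
- cup_1 (a point): free cup of the carrier: centre of its inner floor, 20 mm above the counter, 31.5 mm from the jar's axis. Inner diameter 35 mm, wall 2 mm, 12 mm deep (mouth 32 mm above the counter). Seen from above it lies 60 deg anticlockwise of jar_base's +x; cup_2 at 180, cup_3 at 300 deg. A vial in it has its mid point 49 mm above the counter
- cup_2 (a point): the other free cup, same form and size
- cup_3 (a point): the cup that already holds vial_3, same form and size
- blood_rack: bystander, fixed: white rack of purple-capped tubes right behind the tray, 54 mm deep (x), 243 mm long (y), about 110 mm high with its tubes; origin at the centre of its underside. Carry things above it
- timer: bystander: bench timer 60 x 64 x 23 mm, loose, behind the jar; origin at the centre of its underside
- specimen_cup: bystander: lidded specimen cup, 49 mm diameter, 55 mm tall, loose, behind the jar; origin at the centre of its underside
There are look-alikes about, which are no part of the job. Leave any turquoise look-alike of the vial_1 alone.

How it is judged:
By the outcome, as a careful person would: the job done as asked, in the order asked, and still so for the second after the job is handed in, while the arm keeps its last pose, push and grip.
It also fails if it takes over 64 s, if anything falls off the work surface, if the arm or the gripper's body presses on something with over 40 N, if the wrist force passes 120 N, or if a joint passes its speed limit or range.

## Working session

There is one attempt and no reset: what is moved stays moved. The work goes in short steps, Python scripts to look and compute and a tool call to move; the robot and the scene stay as the last step left them, time stands still between calls to the robot, and variables do not carry over. Pictures are saved under pics/ and viewed, and the job is handed in when it is done.

Besides the shell and the picture viewer there is one more tool, called as a command line: name --argument value ..., lists and objects as JSON in quotes. carry_out: Moves the arm, as the interface text tells. Its arguments: {"type":"object","properties":{"steps":{"type":"array"}},"required":["steps"]}

```bash
mkdir -p pics
cat > h.py <<'E'
import numpy as np, cv2, pickle
from workcell import robot
def snap(n,tag):
    f=robot.grab_frame(n); cv2.imwrite(f'pics/{tag}.png',f['img'][:,:,::-1]); pickle.dump(f,open(f'pics/{tag}.pkl','wb')); return f
def pts(f):
    K=np.array(f['K']);z=f['range_z'];h,w=z.shape
    u,v=np.meshgrid(np.arange(w),np.arange(h))
    c=np.stack([(u-K[0,2])/K[0,0]*z,(v-K[1,2])/K[1,1]*z,z],-1)
    return c@np.array(f['rotation']).T+np.array(f['xyz'])
def ray(f,u,v,zz):
    K=np.array(f['K']);d=np.array(f['rotation'])@np.array([(u-K[0,2])/K[0,0],(v-K[1,2])/K[1,1],1.])
    p=np.array(f['xyz']);return p+d*(zz-p[2])/d[2]
def proj(f,P):
    K=np.array(f['K']);c=np.array(f['rotation']).T@(np.array(P)-np.array(f['xyz']));q=K@c;return q[:2]/q[2]
E
python3 - <<'E'
from h import *
for n in ('side','top'):
    f=snap(n,n+'0'); print(n,np.round(f['xyz'],3),np.round(f['rotation'],3).tolist(),np.round(f['K'],1).tolist())
print(robot.observe(),robot.pinch_z)
E
```

```text
side [-0.177 -0.175  0.772] [-0.304, 0.724, -0.568, 0.247] [[446.2, 0.0, 317.8], [0.0, 446.2, 200.7], [0.0, 0.0, 1.0]]
top [ 0.34  -0.011  1.006] [-0.085, 0.745, -0.657, 0.075] [[379.0, 0.0, 314.4], [0.0, 379.0, 200.7], [0.0, 0.0, 1.0]]
{'time_s': 0.1, 'joint_pos': array([ 1.17991271e+00,  2.21144130e-01,  1.52751555e+00,  5.15520775e-06,
        1.39468165e+00, -1.26104413e-01]), 'dq': array([ 8.13766943e-04, -3.97971250e-04, -2.49664240e-03, -4.78187081e-05,
        1.65010136e-04, -2.06875763e-03]), 'joint_efforts': array([ 1.71812000e-03, -4.95943201e+01, -3.88522339e+01,  7.01559079e-02,
        5.14726457e-02,  3.08636317e-06]), 'position': array([0.16334927, 0.60269474, 0.22153861]), 'tcp_rot': array([ 4.37477019e-04,  7.94259430e-01,  6.07578138e-01, -7.57027043e-04]), 'contact_force': array([ 0.60169357,  0.20525801, -0.11345443]), 'torque': array([ 0.01242464,  0.00043023, -0.02155398]), 'opening': 1.0009076858752706} 0.0187
```

```bash
python3 - <<'E'
s=open('h.py').read()
s=s.replace("np.array(f['rotation'])","Rm(f)").replace("def pts","from scipy.spatial.transform import Rotation as Ro\ndef Rm(f):\n    q=np.array(f['rotation']);return Ro.from_quat([q[1],q[2],q[3],q[0]]).as_matrix()\ndef pts")
open('h.py','w').write(s)
E
python3 - <<'E'
from h import *
for t in ('side0','top0'):
    f=pickle.load(open(f'pics/{t}.pkl','rb')); P=pts(f); print(t,Rm(f)[:,2],P[200,320],P[300,320])
E
```

```text
side0 [ 0.70208232  0.15995561 -0.69389814] [ 0.54346003 -0.01587347  0.06352909] [ 0.49331918 -0.03308641 -0.26188936]
top0 [ 0.22308641  0.02784089 -0.97440102] [0.56353942 0.00230286 0.04679935] [ 0.28849062 -0.04469695 -0.87902971]
```

View pics/side0.png

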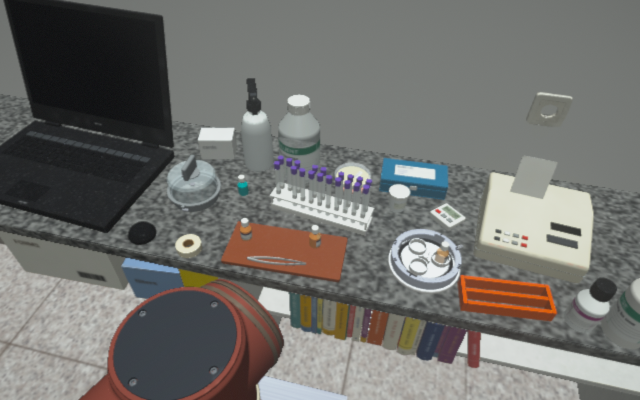

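View pics/top0.png

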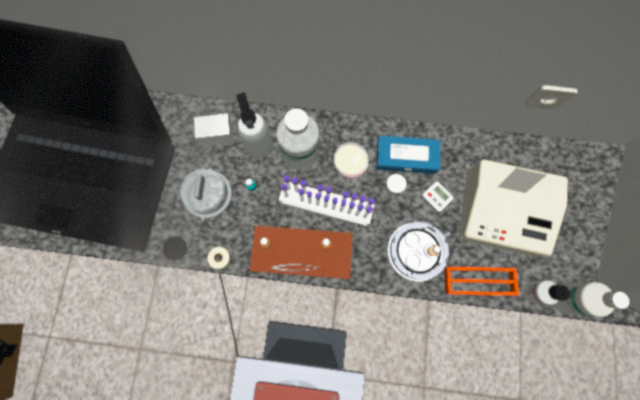

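Run:
```python
from h import *
def L(t):return pickle.load(open(f'pics/{t}.pkl','rb'))
s=L('side0')['img'][:,:,::-1];t=L('top0')['img'][:,:,::-1]
def z(im,u0,u1,v0,v1,k):return cv2.resize(im[v0:v1,u0:u1],None,fx=k,fy=k,interpolation=cv2.INTER_CUBIC)
cv2.imwrite('pics/z1.png',z(s,380,470,220,295,8)); cv2.imwrite('pics/z2.png',z(t,380,460,215,290,8))
a=z(s,155,245,145,215,6);b=z(t,170,270,160,225,6)
cv2.imwrite('pics/z3.png',z(s,155,255,145,215,8)); cv2.imwrite('pics/z4.png',z(t,170,260,160,225,8))
cv2.imwrite('pics/z5.png',np.vstack([z(s,210,350,210,275,5),z(t,240,380,220,280,5)[:, :700]])[:600])
```

```text
(no output)
```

View pics/z1.png

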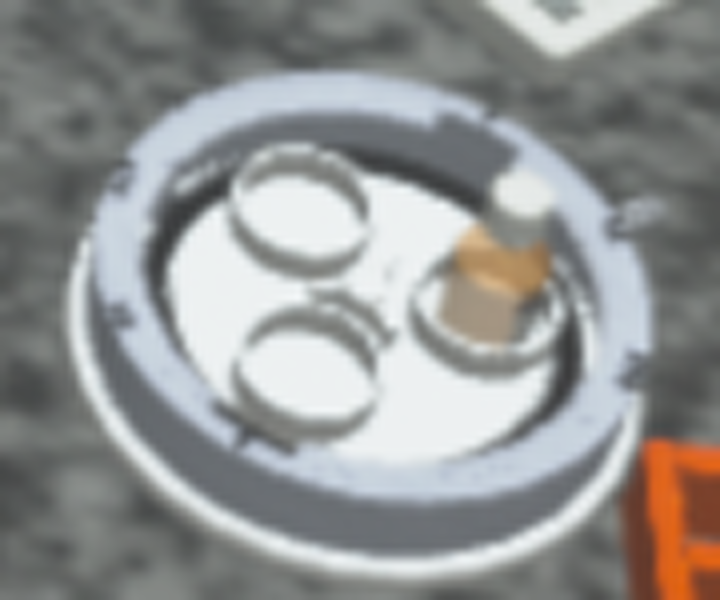

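View pics/z2.png

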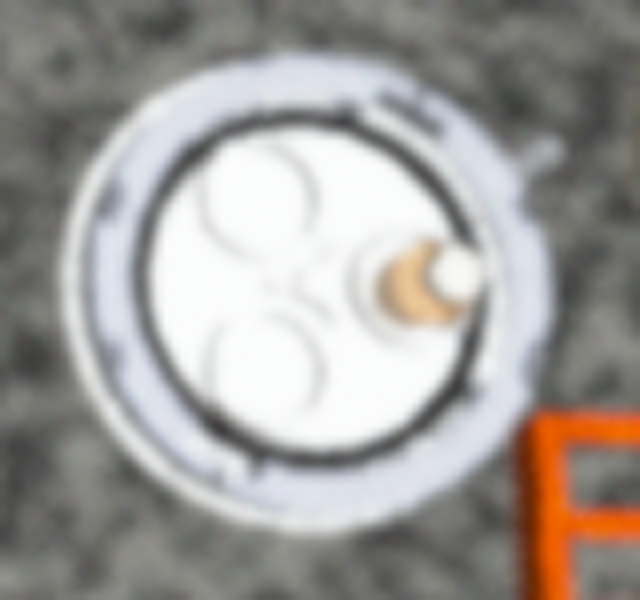

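View pics/z3.png

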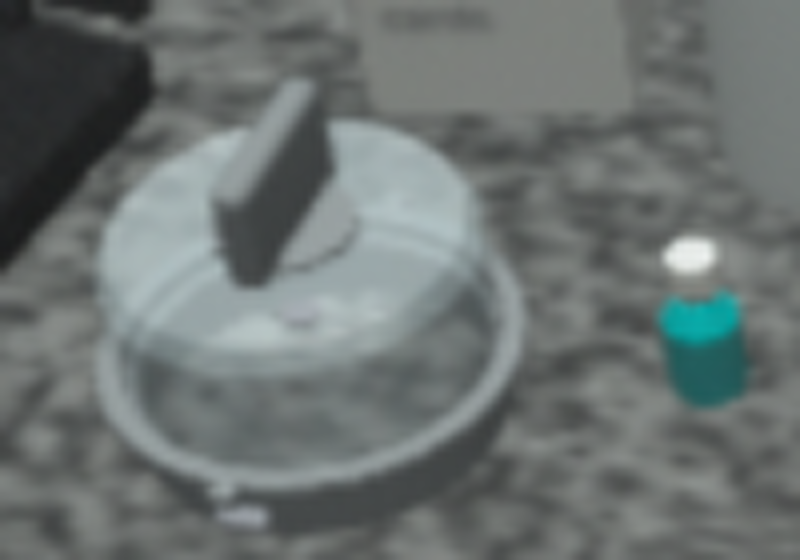

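View pics/z4.png

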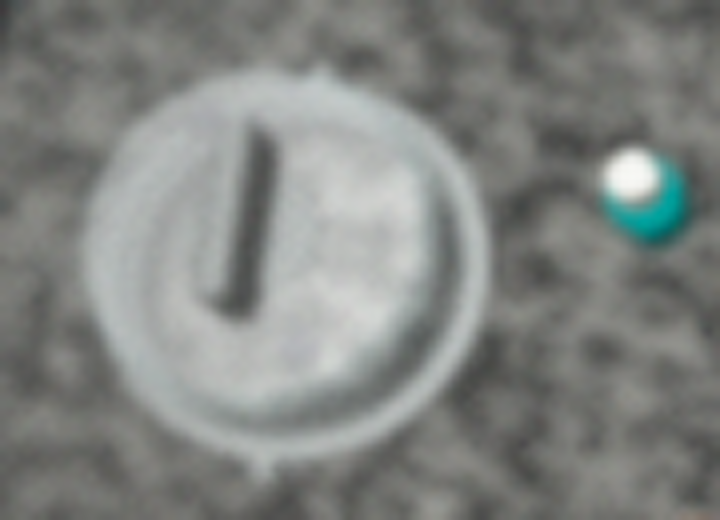

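View pics/z5.png

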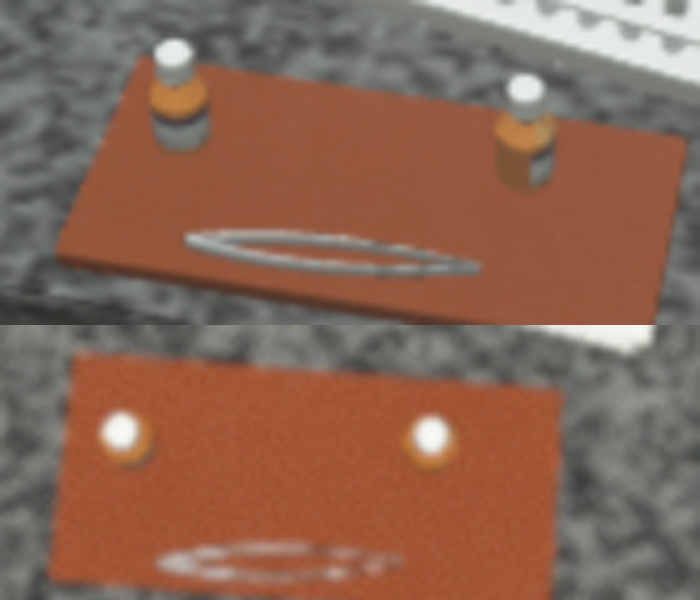

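```bash
cat > m.py <<'E'
from h import *
def L(t):return pickle.load(open(f'pics/{t}.pkl','rb'))
def blobs(f,m,box):
    u0,u1,v0,v1=box; k=np.zeros(m.shape,np.uint8);k[v0:v1,u0:u1]=m[v0:v1,u0:u1]
    n,l,s,c=cv2.connectedComponentsWithStats(k); return [(s[i,4],c[i]) for i in range(1,n) if s[i,4]>8]
for t,boxes in (('side0',[(235,255,212,235),(300,330,220,240),(430,460,235,252)]),('top0',[(255,275,232,252),(318,335,232,252),(430,445,243,256)])):
    f=L(t);im=f['img'].astype(int);hsv=cv2.cvtColor(f['img'],cv2.COLOR_RGB2HSV)
    white=((hsv[...,1]<40)&(hsv[...,2]>165)).astype(np.uint8)
    org=((hsv[...,0]<20)&(hsv[...,1]>110)&(hsv[...,2]>120)).astype(np.uint8)
    for b,z in zip(boxes,(.072,.072,.078)):
        for a,c in blobs(f,white,b): print(t,'cap',a,np.round(c,1),np.round(ray(f,*c,z-.003),4))
    P=pts(f)
    # rim: points with z in .034-.038 near jar
    c0=ray(f,*((425,260) if t[0]=='s' else (418,251)),.036)
    r=np.hypot(P[...,0]-c0[0],P[...,1]-c0[1])
    m=(abs(P[...,2]-.036)<.006)&(r<.085)&(r>.05)
    q=P[m]; print(t,'rimz',np.median(q[:,2]),m.sum(),c0)
E
python3 m.py
```

```text
side0 cap 32 [244.  220.2] [0.4358 0.1278 0.069 ]
side0 cap 32 [314.7 227.3] [ 0.453  -0.0256  0.069 ]
side0 cap 127 [448.7 243.6] [ 0.4711 -0.3049  0.075 ]
side0 cap 62 [433.3 247.5] [ 0.4527 -0.2746  0.075 ]
side0 rimz 0.035759971076720354 991 [ 0.44904956 -0.26492621  0.036     ]
top0 cap 32 [263.7 240.8] [0.438  0.1277 0.069 ]
top0 cap 29 [325.7 241.6] [ 0.4552 -0.0249  0.069 ]
top0 cap 124 [438.7 247.9] [ 0.4735 -0.3013  0.075 ]
top0 rimz 0.036196265226574265 841 [ 0.46465376 -0.26149128  0.036     ]
```

```bash
cat > m2.py <<'E'
from m import L
from h import *
from scipy.optimize import least_squares
def circ(q):
    s=least_squares(lambda p:np.hypot(q[:,0]-p[0],q[:,1]-p[1])-p[2],[q[:,0].mean(),q[:,1].mean(),.07],loss='soft_l1',f_scale=.001)
    return s.x, np.std(s.fun)
for t,b in (('side0',(380,475,218,300)),('top0',(380,460,215,290))):
    f=L(t);P=pts(f);u0,u1,v0,v1=b
    m=np.zeros(P.shape[:2],bool);sub=P[v0:v1,u0:u1]
    c0=np.array([.459,-.2655])
    r=np.hypot(P[...,0]-c0[0],P[...,1]-c0[1]);a=np.arctan2(P[...,1]-c0[1],P[...,0]-c0[0])
    m=(abs(P[...,2]-.036)<.004)&(r<.085)&(r>.05)
    out=[];inn=[]
    for k in np.arange(-np.pi,np.pi,np.radians(5)):
        s=m&(abs(np.angle(np.exp(1j*(a-k))))<np.radians(3))
        if s.sum()<5: continue
        rr=r[s];i=np.argmax(rr);out.append(P[s][i]);inn.append(P[s][np.argmin(rr)])
    print(t,'outer',circ(np.array(out)),'inner',circ(np.array(inn)))
    # cover
    u0,u1,v0,v1=(155,225,145,215) if t[0]=='s' else (170,240,160,225)
    m=np.zeros(P.shape[:2],bool);m[v0:v1,u0:u1]=True
    for lo,hi in ((.095,.13),(.066,.08),(.02,.032)):
        s=m&(P[...,2]>lo)&(P[...,2]<hi);q=P[s]
        print(lo,s.sum(),np.round(np.median(q,0),4),np.round(np.percentile(q,[2,98],0),4).tolist())
        if lo<.09:print(circ(q))
    s=m&(P[...,2]>.1);s=s&(P[...,2]<.12);q=P[s][:,:2];
    if len(q):
        w,v=np.linalg.eigh(np.cov(q.T));print('handle yaw',np.degrees(np.arctan2(v[1,1],v[0,1])),np.sqrt(w))
E
python3 m2.py | grep -v cap
```

```text
side0 rimz 0.035759971076720354 991 [ 0.44904956 -0.26492621  0.036     ]
top0 rimz 0.036196265226574265 841 [ 0.46465376 -0.26149128  0.036     ]
side0 outer (array([ 0.46540233, -0.2648685 ,  0.07279564]), np.float64(0.002252921349862362)) inner (array([ 0.46520028, -0.26468949,  0.06041369]), np.float64(0.0036657501761819715))
0.095 152 [0.541  0.3009 0.1075] [[0.5162, 0.2977, 0.0958], [0.573, 0.3084, 0.1116]]
0.066 1020 [0.5317 0.2924 0.0741] [[0.4914, 0.2505, 0.0669], [0.5913, 0.3525, 0.0783]]
(array([0.54228655, 0.30438771, 0.04318732]), np.float64(0.011786779966631931))
0.02 661 [0.6001 0.3359 0.0291] [[0.4815, 0.2422, 0.0208], [0.6983, 0.4638, 0.0318]]
(array([0.59107616, 0.33565422, 0.10805914]), np.float64(0.014806294183567603))
handle yaw -179.17117278564032 [0.00329263 0.01745005]
top0 outer (array([ 0.468516  , -0.26511042,  0.0723784 ]), np.float64(0.001619323400217685)) inner (array([ 0.46773071, -0.26527855,  0.06019143]), np.float64(0.004828597770191944))
0.095 153 [0.5472 0.3016 0.1089] [[0.5198, 0.2975, 0.0959], [0.576, 0.3098, 0.1135]]
0.066 1321 [0.5452 0.2959 0.0747] [[0.4964, 0.2513, 0.0677], [0.5994, 0.3537, 0.0787]]
(array([0.54837367, 0.3046122 , 0.0429463 ]), np.float64(0.011357524708098154))
0.02 240 [0.5131 0.268  0.0295] [[0.4814, 0.241, 0.0264], [0.611, 0.3479, 0.0319]]
(array([0.54988363, 0.30584508, 0.06268416]), np.float64(0.002775835320624612))
handle yaw -177.9739694937643 [0.00362092 0.01724405]
```

```bash
cat > m3.py <<'E'
from m import L
from h import *
for t,c in (('side0',(.4654,-.2648)),('top0',(.4683,-.2651))):
    f=L(t);g=cv2.cvtColor(f['img'],cv2.COLOR_RGB2GRAY).astype(np.float32)
    ang=np.arange(0,360,1.)
    rows=[]
    for r in (.066,.068,.070,.0715):
        uv=np.array([proj(f,(c[0]+r*np.cos(np.radians(a)),c[1]+r*np.sin(np.radians(a)),.036)) for a in ang],np.float32)
        rows.append(cv2.remap(g,uv[None,:,0],uv[None,:,1],cv2.INTER_LINEAR)[0])
    rows=np.array(rows);p=rows[1:3].mean(0);
    med=np.array([np.median(np.take(p,range(i-15,i+16),mode='wrap')) for i in range(360)])
    d=med-p
    print(t,[(int(ang[i]),int(d[i])) for i in range(360) if d[i]>12 and d[i]==max(np.take(d,range(i-2,i+3),mode='wrap'))])
    big=np.repeat(cv2.resize(rows,(720,4)),15,0); cv2.imwrite(f'pics/pol_{t}.png',big)
E
python3 m3.py | grep -v -e cap -e rimz
```

```text
side0 [(77, 63), (116, 76), (156, 64), (255, 64), (261, 48), (296, 58), (336, 31)]
top0 [(76, 53), (116, 42), (157, 21), (255, 38), (296, 39), (336, 34)][ WARN:0@0.778] global loadsave.cpp:1063 imwrite_ Unsupported depth image for selected encoder is fallbacked to CV_8U.
```

```bash
python3 - <<'E' | grep -v -e cap -e rimz
from m import L
from h import *
from m2 import circ
s=L('side0');t=L('top0')
a=ray(t,210,169.4,.0265);b=ray(t,202.75,218.1,.0265);print('top ptr',a,b,(a+b)/2,np.linalg.norm(a-b),np.degrees(np.arctan2(*(a-b)[[1,0]])))
b=ray(s,183,206,.0265);print('side ptr',b)
for f in (s,t):
    P=pts(f);
    m=(P[...,2]>.1035)&(P[...,2]<.118)&(np.hypot(P[...,0]-.545,P[...,1]-.302)<.06)
    v,u=np.where(m); q=np.array([ray(f,x,y,.110) for x,y in zip(u,v)],np.float32)[:,:2]
    (c,sz,an)=cv2.minAreaRect(q*1000);print('handle',c,sz,an,m.sum(),np.median(P[m][:,2]))
    d=(P[...,2]>.05)&(abs(P[...,0]-.52)<.08)&(P[...,1]<.12)&(P[...,1]>-.18)&(P[...,2]<.14); q=P[d]
    print('rack',np.percentile(q,[1,99],0))
    for y0 in (.11,.05,0,-.05,-.1):
        w=d&(abs(P[...,1]-y0)<.02)
        if w.sum(): print(y0,P[w][:,0].min(),P[w][:,0].max(),P[w][:,2].max())
E
python3 - <<'E'
import cv2
a=cv2.imread('pics/side0.png')[140:260,210:390];cv2.imwrite('pics/z6.png',cv2.resize(a,None,fx=4,fy=4))
E
```

```text
side0 outer (array([ 0.46540233, -0.2648685 ,  0.07279564]), np.float64(0.002252921349862362)) inner (array([ 0.46520028, -0.26468949,  0.06041369]), np.float64(0.0036657501761819715))
0.095 152 [0.541  0.3009 0.1075] [[0.5162, 0.2977, 0.0958], [0.573, 0.3084, 0.1116]]
0.066 1020 [0.5317 0.2924 0.0741] [[0.4914, 0.2505, 0.0669], [0.5913, 0.3525, 0.0783]]
(array([0.54228655, 0.30438771, 0.04318732]), np.float64(0.011786779966631931))
0.02 661 [0.6001 0.3359 0.0291] [[0.4815, 0.2422, 0.0208], [0.6983, 0.4638, 0.0318]]
(array([0.59107616, 0.33565422, 0.10805914]), np.float64(0.014806294183567603))
handle yaw -179.17117278564032 [0.00329263 0.01745005]
top0 outer (array([ 0.468516  , -0.26511042,  0.0723784 ]), np.float64(0.001619323400217685)) inner (array([ 0.46773071, -0.26527855,  0.06019143]), np.float64(0.004828597770191944))
0.095 153 [0.5472 0.3016 0.1089] [[0.5198, 0.2975, 0.0959], [0.576, 0.3098, 0.1135]]
0.066 1321 [0.5452 0.2959 0.0747] [[0.4964, 0.2513, 0.0677], [0.5994, 0.3537, 0.0787]]
(array([0.54837367, 0.3046122 , 0.0429463 ]), np.float64(0.011357524708098154))
0.02 240
[... 753 characters left out ...]
53408176587 0.5785678096157216 0.1393349018737685
-0.05 0.44590297237344734 0.5711281498484181 0.13967666713931481
-0.1 0.5263444738518462 0.5668876153023462 0.13904816378669205
handle (547.9466552734375, 302.8517150878906) (58.83572769165039, 12.98508071899414) 1.9929006099700928 123 0.11007654327970995
rack [[ 0.45145879 -0.12217807  0.05206912]
 [ 0.58863328  0.09442968  0.13931164]]
0.11 0.5600346492210213 0.5935042286870358 0.13892573326260527
0.05 0.5501378677119227 0.5890024880852804 0.13969715979202935
0 0.4503053402992467 0.5793121529917981 0.139878696737456
-0.05 0.45065806891548466 0.5722571860642006 0.13943002424623507
-0.1 0.5295776062051964 0.567579480039508 0.13990514599018444
```

View pics/z6.png

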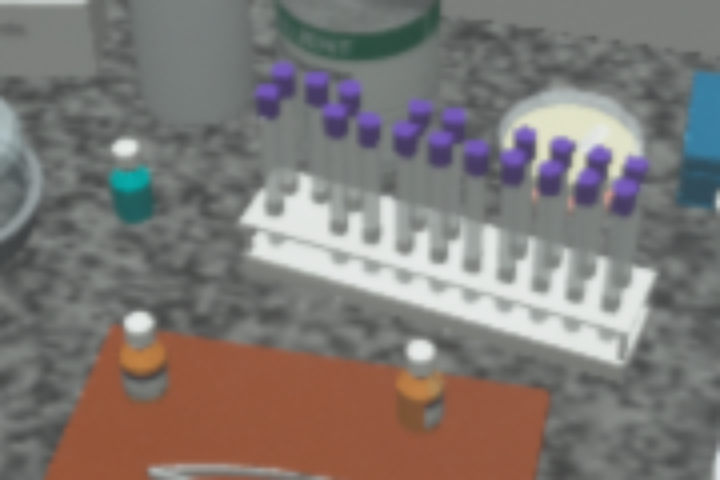

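```bash
cat > go.py <<'E'
import sys
from h import *
def st():
    o=robot.observe();q=o['tcp_rot'];R=Ro.from_quat([q[1],q[2],q[3],q[0]]).as_matrix()
    return o,R
def rel(x,y,z,yaw=None):
    o,R=st();d=np.array([x,y,z])-o['position'];cy=np.degrees(np.arctan2(R[1,0],R[0,0]))
    print('t',round(o['time_s'],2),'pos',np.round(o['position'],4),'yaw',round(cy,2),'tilt',np.round(R[:,2],4),'F',np.round(o['contact_force'],1),'open',round(o['opening'],3))
    print('world d',np.round(d,4),'tool d now',np.round(R.T@d,4))
    if yaw is not None:
        w=np.radians((cy-yaw+180)%360-180);c,s=np.cos(np.radians(yaw)),np.sin(np.radians(yaw))
        print('turn rz rad',round(w,4),'rows',abs(w)/.125,'then tool d',np.round([c*d[0]+s*d[1],s*d[0]-c*d[1],-d[2]],4))
if __name__=='__main__': rel(*map(float,sys.argv[1:]))
E
python3 go.py .437 .128 .12 90
```

```text
t 0.1 pos [0.1633 0.6027 0.2215] yaw 74.83 tilt [-7.0e-04 -1.6e-03 -1.0e+00] F [ 0.6  0.2 -0.1] open 1.001
world d [ 0.2737 -0.4747 -0.1015] tool d now [-0.3864  0.3884  0.1021]
turn rz rad -0.2648 rows 2.1182393217960707 then tool d [-0.4747  0.2737  0.1015]
```

carry_out --steps '[{"grip":-1,"offset":[0,0,0],"delta_rot":[0,0,-0.088]},{"grip":-1,"offset":[0,0,0],"delta_rot":[0,0,-0.088]},{"grip":-1,"offset":[0,0,0],"delta_rot":[0,0,-0.089]},{"grip":-1,"offset":[-0.03,0.017,0],"delta_rot":[0,0,0]},{"grip":-1,"offset":[-0.03,0.017,0],"delta_rot":[0,0,0]},{"grip":-1,"offset":[-0.03,0.017,0],"delta_rot":[0,0,0]},{"grip":-1,"offset":[-0.03,0.017,0],"delta_rot":[0,0,0]},{"grip":-1,"offset":[-0.03,0.017,0],"delta_rot":[0,0,0]}]'

```text
time_s: 0.77
position: [0.2488, 0.4516, 0.2219]
tcp_rot: [0.0, 0.707, 0.707, -0.0]
contact_force: [0.0, 0.2, 0.0]
opening: 0.998
```

carry_out --steps '[{"grip":-1,"offset":[-0.03,0.017,0],"delta_rot":[0,0,0]},{"grip":-1,"offset":[-0.03,0.017,0],"delta_rot":[0,0,0]},{"grip":-1,"offset":[-0.03,0.017,0],"delta_rot":[0,0,0]},{"grip":-1,"offset":[-0.03,0.017,0.01],"delta_rot":[0,0,0]},{"grip":-1,"offset":[-0.03,0.017,0.015],"delta_rot":[0,0,0]},{"grip":-1,"offset":[-0.03,0.017,0.015],"delta_rot":[0,0,0]},{"grip":-1,"offset":[-0.03,0.017,0.015],"delta_rot":[0,0,0]},{"grip":-1,"offset":[-0.03,0.017,0.015],"delta_rot":[0,0,0]}]'

```text
time_s: 1.43
position: [0.3849, 0.2117, 0.1518]
tcp_rot: [0.0, 0.707, 0.707, 0.0]
contact_force: [1.6, 0.2, -0.1]
opening: 0.999
```

```bash
python3 go.py .437 .128 .12 90; python3 -c "
from h import *
a=snap('side','side1')['img'];b=snap('top','top1')['img']
cv2.imwrite('pics/m1.png',cv2.resize(np.vstack([a[120:320,150:450],b[130:330,150:450]])[:,:,::-1],None,fx=1.5,fy=1.5))"
```

```text
t 1.43 pos [0.3849 0.2117 0.1518] yaw 90.02 tilt [ 2.e-04  1.e-04 -1.e+00] F [ 1.6  0.2 -0.1] open 0.999
world d [ 0.0521 -0.0837 -0.0318] tool d now [-0.0837  0.0521  0.0318]
turn rz rad 0.0004 rows 0.0029337532144225863 then tool d [-0.0837  0.0521  0.0318]
```

View pics/m1.png

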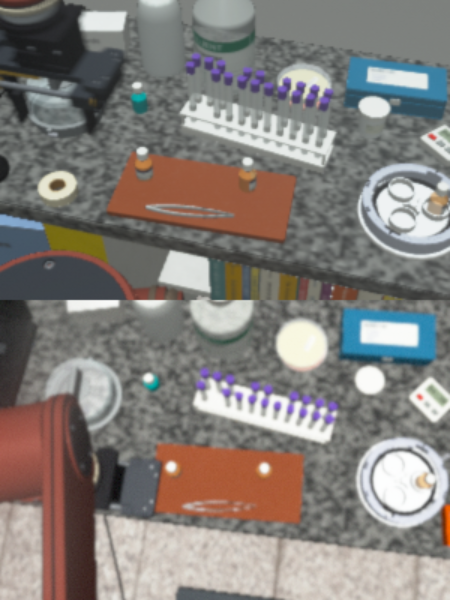

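carry_out --steps '[{"grip":-1,"offset":[-0.028,0.0174,0.01],"delta_rot":[0,0,0]},{"grip":-1,"offset":[-0.028,0.0174,0.01],"delta_rot":[0,0,0]},{"grip":-1,"offset":[-0.028,0.0174,0.01],"delta_rot":[0,0,0]},{"grip":-1,"offset":[0,0,0],"delta_rot":[0,0,0]}]'

```text
time_s: 1.87
position: [0.438, 0.126, 0.1212]
tcp_rot: [0.0, 0.708, 0.706, -0.001]
contact_force: [0.3, -0.2, -0.4]
opening: 0.997
```

```bash
python3 go.py .437 .128 .029 90; python3 -c "
from h import *
a=snap('side','side2')['img'];b=snap('top','top2')['img']
cv2.imwrite('pics/m2.png',np.hstack([cv2.resize(x,None,fx=4,fy=4) for x in (a[130:280,170:270],b[150:300,210:310])])[:,:,::-1])"
```

```text
t 1.87 pos [0.438  0.126  0.1212] yaw 89.83 tilt [-9.0e-04 -1.9e-03 -1.0e+00] F [ 0.3 -0.2 -0.4] open 0.997
world d [-0.001   0.002  -0.0922] tool d now [ 0.0022 -0.0009  0.0922]
turn rz rad -0.0029 rows 0.023157553047584288 then tool d [ 0.002  -0.001   0.0922]
```

View pics/m2.png

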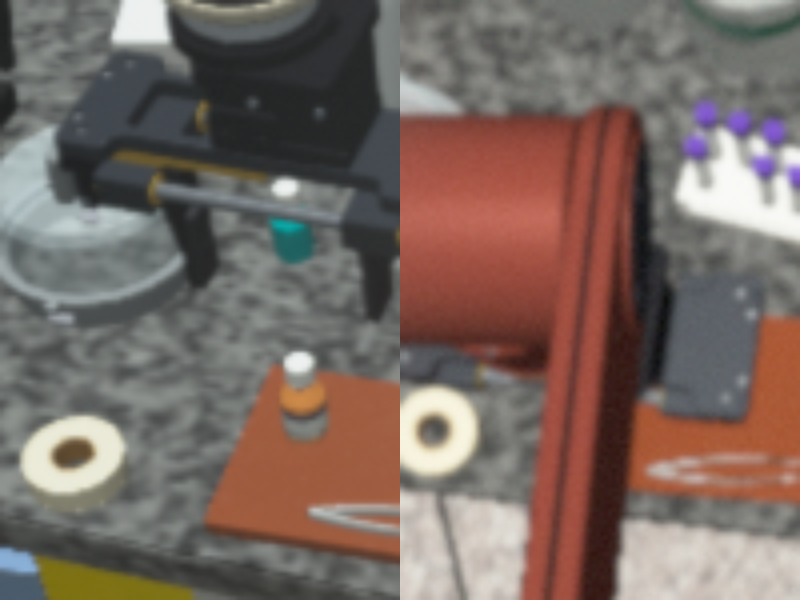

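carry_out --steps '[{"grip":-1,"offset":[0.001,0,0.022],"delta_rot":[0,0,0]},{"grip":-1,"offset":[0.001,-0.001,0.025],"delta_rot":[0,0,0]},{"grip":-1,"offset":[0,0,0.025],"delta_rot":[0,0,0]},{"grip":-0.2,"offset":[0,0,0.02],"delta_rot":[0,0,0]},{"grip":0.1,"offset":[0,0,0],"delta_rot":[0,0,0]},{"grip":0.3,"offset":[0,0,0],"delta_rot":[0,0,0]}]'

```text
time_s: 2.47
position: [0.4345, 0.1325, 0.0303]
tcp_rot: [-0.001, 0.706, 0.708, -0.001]
contact_force: [1.2, 0.6, 0.5]
opening: 0.856
```

```bash
python3 go.py .437 .128 .029 90; python3 -c "
from h import *
a=snap('side','side3')['img']
cv2.imwrite('pics/m3.png',cv2.resize(a[180:280,200:300],None,fx=6,fy=6)[:,:,::-1])"
```

```text
t 2.47 pos [0.4345 0.1325 0.0303] yaw 90.11 tilt [-2.5e-03  1.0e-04 -1.0e+00] F [1.2 0.6 0.5] open 0.856
world d [ 0.0025 -0.0045 -0.0013] tool d now [-0.0045  0.0025  0.0013]
turn rz rad 0.0019 rows 0.015048764155975069 then tool d [-0.0045  0.0025  0.0013]
```

View pics/m3.png

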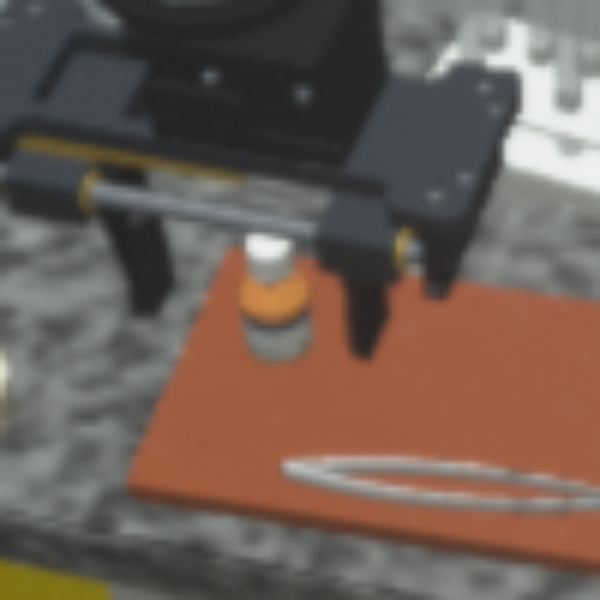

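carry_out --steps '[{"grip":0.1,"offset":[-0.002,0.001,0],"delta_rot":[0,0,0]},{"grip":0.1,"offset":[-0.001,0.001,0],"delta_rot":[0,0,0]},{"grip":0.1,"offset":[0,0,0],"delta_rot":[0,0,0]}]'

```text
time_s: 2.77
position: [0.4393, 0.1284, 0.0321]
tcp_rot: [0.001, 0.707, 0.707, 0.001]
contact_force: [-0.3, 0.1, -0.8]
opening: 0.582
```

```bash
python3 go.py .437 .128 .029 90; python3 go.py .437 .128 .029 90; python3 -c "
from h import *
a=snap('side','side4')['img']
cv2.imwrite('pics/m4.png',cv2.resize(a[180:280,200:300],None,fx=6,fy=6)[:,:,::-1])"
```

```text
t 2.77 pos [0.4393 0.1284 0.0321] yaw 90.01 tilt [ 3.e-03  3.e-04 -1.e+00] F [-0.3  0.1 -0.8] open 0.582
world d [-0.0023 -0.0004 -0.0031] tool d now [-0.0004 -0.0023  0.0031]
turn rz rad 0.0002 rows 0.0019805552046891165 then tool d [-0.0004 -0.0023  0.0031]
t 2.77 pos [0.4393 0.1284 0.0321] yaw 90.01 tilt [ 3.e-03  3.e-04 -1.e+00] F [-0.3  0.1 -0.8] open 0.582
world d [-0.0023 -0.0004 -0.0031] tool d now [-0.0004 -0.0023  0.0031]
turn rz rad 0.0002 rows 0.0019805552046891165 then tool d [-0.0004 -0.0023  0.0031]
```

View pics/m4.png

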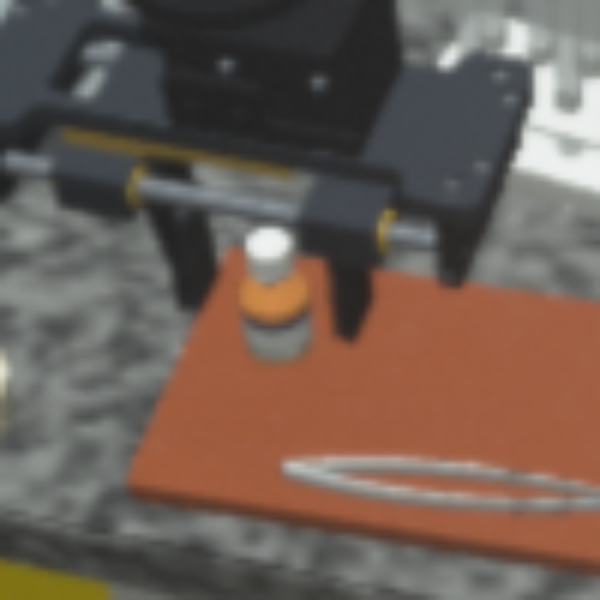

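carry_out --steps '[{"grip":0.3,"offset":[0,0,0],"delta_rot":[0,0,0]},{"grip":0.5,"offset":[0,0,0],"delta_rot":[0,0,0]},{"grip":1,"offset":[0,0,0],"delta_rot":[0,0,0]},{"grip":1,"offset":[0,0,0],"delta_rot":[0,0,0]},{"grip":1,"offset":[0,0,0],"delta_rot":[0,0,0]},{"grip":1,"offset":[0,0,0],"delta_rot":[0,0,0]}]'

```text
time_s: 3.32
position: [0.4379, 0.1282, 0.0306]
tcp_rot: [0.0, 0.707, 0.707, -0.0]
contact_force: [-0.0, 0.1, 1.5]
opening: 0.272
```

```bash
cat > avg.py <<'E'
import sys
from h import *
def avg(n=8):
    p=[];y=[];F=[];T=[];o=[]
    for i in range(n):
        f=robot.grab_frame('side');s=robot.observe();q=s['tcp_rot'];R=Ro.from_quat([q[1],q[2],q[3],q[0]]).as_matrix()
        p.append(s['position']);y.append(np.degrees(np.arctan2(R[1,0],R[0,0])));F.append(s['contact_force']);T.append(s['torque']);o.append(s['opening'])
    print('t',round(s['time_s'],2),'pos',np.round(np.mean(p,0),4),'sd',np.round(np.std(p,0),4),'yaw',round(np.mean(y),2),'F',np.round(np.mean(F,0),2),'T',np.round(np.mean(T,0),3),'open',round(np.mean(o),3),'mm',round(87*np.mean(o),1))
if __name__=='__main__':avg(int(sys.argv[1]) if len(sys.argv)>1 else 8)
E
python3 avg.py 8;python3 -c "
from h import *
a=snap('side','side5')['img']
cv2.imwrite('pics/m5.png',cv2.resize(a[180:280,200:300],None,fx=6,fy=6)[:,:,::-1])"
```

```text
t 3.72 pos [0.4379 0.1282 0.0306] sd [0. 0. 0.] yaw 90.01 F [-0.51 -0.48  1.99] T [-0.064  0.084  0.009] open 0.277 mm 24.1
```

View pics/m5.png

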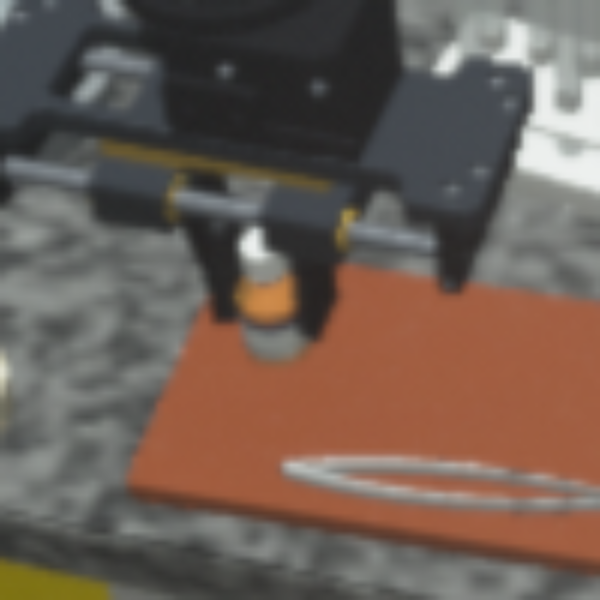

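carry_out --steps '[{"grip":0.3,"offset":[0,0,0],"delta_rot":[0,0,0]},{"grip":0.1,"offset":[0,0,0],"delta_rot":[0,0,0]},{"grip":0.1,"offset":[0,0,0],"delta_rot":[0,0,0]},{"grip":0.1,"offset":[0,0,0.004],"delta_rot":[0,0,0]},{"grip":0.1,"offset":[0,0,0.0045],"delta_rot":[0,0,0]}]'

```text
time_s: 4.18
position: [0.4381, 0.1283, 0.0219]
tcp_rot: [0.0, 0.707, 0.707, 0.0]
contact_force: [-0.1, 0.5, -0.5]
opening: 0.442
```

```bash
python3 avg.py 3;python3 -c "
from h import *
a=snap('side','side6')['img']
cv2.imwrite('pics/m6.png',cv2.resize(a[180:280,200:300],None,fx=6,fy=6)[:,:,::-1])"
```

```text
t 4.33 pos [0.4371 0.1282 0.021 ] sd [0.0001 0.     0.0002] yaw 90.01 F [-0.59 -0.13  0.14] T [ 0.034  0.014 -0.009] open 0.447 mm 38.9
```

View pics/m6.png

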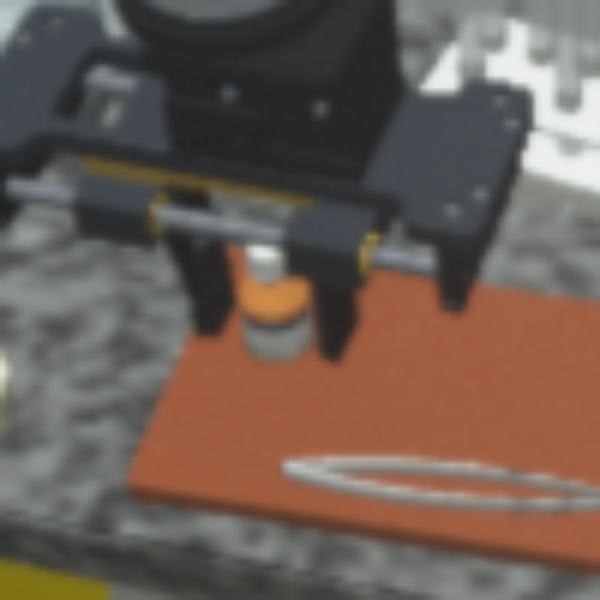

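carry_out --steps '[{"grip":0.35,"offset":[0,0,0],"delta_rot":[0,0,0]},{"grip":0.6,"offset":[0,0,0],"delta_rot":[0,0,0]},{"grip":1,"offset":[0,0,0],"delta_rot":[0,0,0]},{"grip":1,"offset":[0,0,0],"delta_rot":[0,0,0]},{"grip":1,"offset":[0,0,0],"delta_rot":[0,0,0]}]'

```text
time_s: 4.8
position: [0.438, 0.1283, 0.0222]
tcp_rot: [0.0, 0.707, 0.707, 0.0]
contact_force: [0.4, -1.2, 0.3]
opening: 0.278
```

```bash
python3 avg.py 3;python3 -c "
from h import *
a=snap('side','side7')['img']
cv2.imwrite('pics/m7.png',cv2.resize(a[180:280,200:300],None,fx=6,fy=6)[:,:,::-1])"
```

```text
t 4.95 pos [0.438  0.1283 0.0222] sd [0. 0. 0.] yaw 90.01 F [-0.21  0.73  0.99] T [ 0.016 -0.002 -0.008] open 0.279 mm 24.3
```

View pics/m7.png

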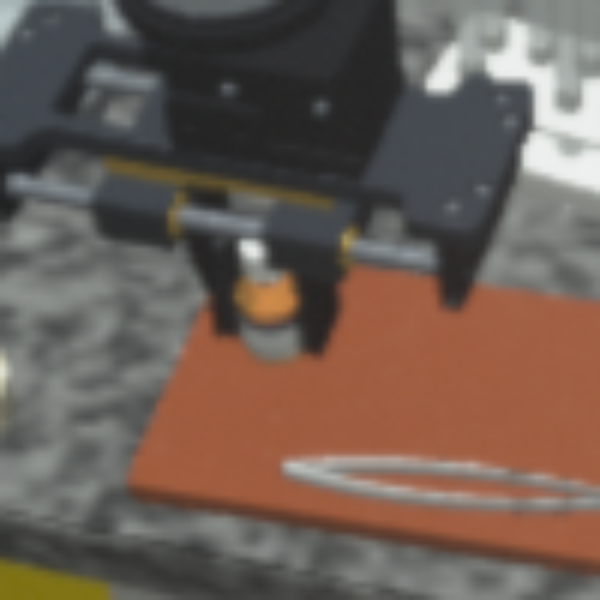

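carry_out --steps '[{"grip":0.35,"offset":[0,0,0],"delta_rot":[0,0,0]},{"grip":0.2,"offset":[0,0,0],"delta_rot":[0,0,0]},{"grip":0.2,"offset":[0,0,0],"delta_rot":[0,0,0]},{"grip":0.3,"offset":[-0.0018,0,0],"delta_rot":[0,0,0]},{"grip":0.35,"offset":[0,0,0],"delta_rot":[0,0,0]},{"grip":0.4,"offset":[0,0,0],"delta_rot":[0,0,0]},{"grip":0.45,"offset":[0,0,0],"delta_rot":[0,0,0]}]'

```text
time_s: 5.58
position: [0.4379, 0.1264, 0.022]
tcp_rot: [-0.0, 0.707, 0.707, -0.0]
contact_force: [-0.3, 0.5, 0.0]
opening: 0.298
```

```bash
python3 avg.py 2;python3 -c "
from h import *
a=snap('side','side8')['img']
cv2.imwrite('pics/m8.png',cv2.resize(a[180:280,200:300],None,fx=6,fy=6)[:,:,::-1])"
```

```text
t 5.68 pos [0.4379 0.1265 0.022 ] sd [0. 0. 0.] yaw 90.01 F [ 0.01  0.38 -0.37] T [ 0.028 -0.014  0.001] open 0.287 mm 25.0
```

View pics/m8.png

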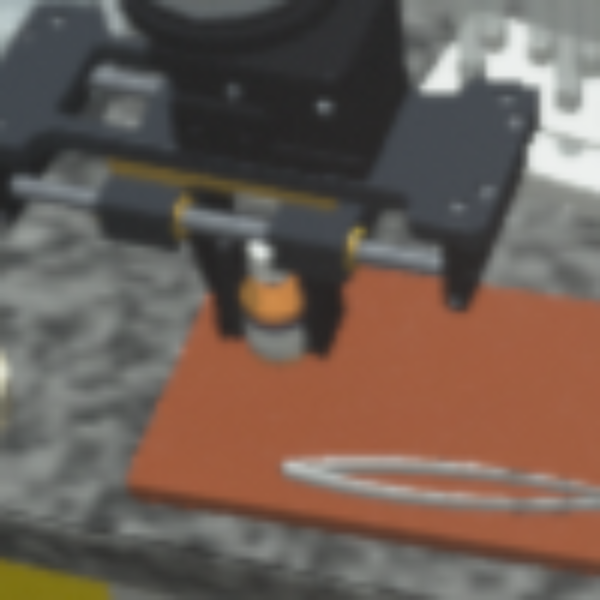

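carry_out --steps '[{"grip":1,"offset":[0,0,0],"delta_rot":[0,0,0]},{"grip":1,"offset":[0,0,0],"delta_rot":[0,0,0]},{"grip":1,"offset":[0,0,-0.008],"delta_rot":[0,0,0]},{"grip":1,"offset":[0,0,-0.02],"delta_rot":[0,0,0]},{"grip":1,"offset":[0,0,-0.03],"delta_rot":[0,0,0]},{"grip":1,"offset":[0,0,-0.03],"delta_rot":[0,0,0]},{"grip":1,"offset":[0,0,-0.02],"delta_rot":[0,0,0]}]'

```text
time_s: 6.32
position: [0.4389, 0.1266, 0.1333]
tcp_rot: [0.001, 0.707, 0.707, 0.001]
contact_force: [1.7, 0.0, 0.1]
opening: 0.282
```

```bash
python3 avg.py 2;python3 -c "
from h import *
a=snap('side','side9')['img']
cv2.imwrite('pics/m9.png',cv2.resize(a[130:250,200:320],None,fx=5,fy=5)[:,:,::-1])"
```

```text
t 6.42 pos [0.4412 0.1269 0.1359] sd [0.0001 0.     0.0011] yaw 90.02 F [1.98 1.04 0.87] T [ 0.024 -0.079  0.004] open 0.279 mm 24.3
```

View pics/m9.png

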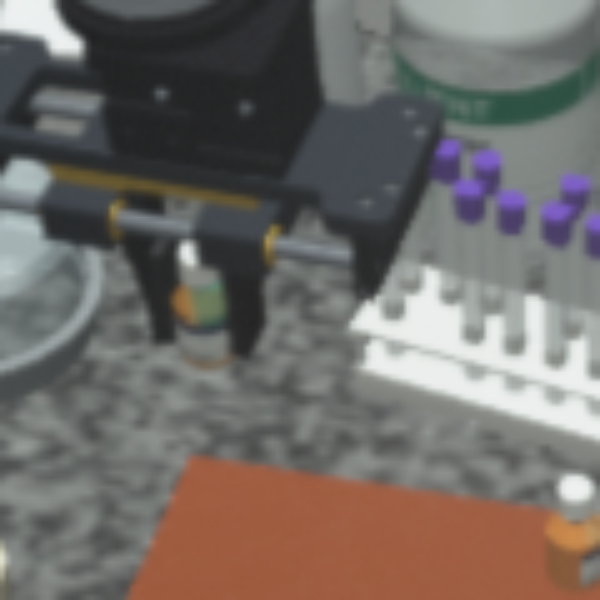

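carry_out --steps '[{"grip":1,"offset":[-0.018,0,0],"delta_rot":[0,0,0]},{"grip":1,"offset":[-0.03,0,0],"delta_rot":[0,0,0]},{"grip":1,"offset":[-0.03,0,0],"delta_rot":[0,0,0]},{"grip":1,"offset":[-0.03,0,0],"delta_rot":[0,0,0]},{"grip":1,"offset":[-0.03,0,0],"delta_rot":[0,0,0]},{"grip":1,"offset":[-0.03,0,0],"delta_rot":[0,0,0]},{"grip":1,"offset":[-0.03,0,0],"delta_rot":[0,0,0]},{"grip":1,"offset":[-0.03,0,0],"delta_rot":[0,0,0]}]'

```text
time_s: 7.13
position: [0.4365, -0.1025, 0.1285]
tcp_rot: [-0.001, 0.707, 0.707, -0.0]
contact_force: [0.6, 1.0, 0.9]
opening: 0.283
```

carry_out --steps '[{"grip":1,"offset":[-0.03,0,0],"delta_rot":[0,0,0]},{"grip":1,"offset":[-0.03,0,0],"delta_rot":[0,0,0]},{"grip":1,"offset":[-0.03,0,0],"delta_rot":[0,0,0]},{"grip":1,"offset":[-0.03,0,0],"delta_rot":[0,0,0]},{"grip":1,"offset":[-0.018,0,0],"delta_rot":[0,0,0.1]},{"grip":1,"offset":[-0.012,0,0],"delta_rot":[0,0,0.11]},{"grip":1,"offset":[0,0,0],"delta_rot":[0,0,0.11]},{"grip":1,"offset":[0,0,0],"delta_rot":[0,0,0.1]}]'

```text
time_s: 7.8
position: [0.4354, -0.2517, 0.1282]
tcp_rot: [-0.002, 0.841, 0.541, -0.001]
contact_force: [-0.4, 0.3, 0.8]
opening: 0.278
```

carry_out --steps '[{"grip":1,"offset":[0,0,0.01],"delta_rot":[0,0,0]},{"grip":1,"offset":[0,0,0.02],"delta_rot":[0,0,0]},{"grip":1,"offset":[0,0,0],"delta_rot":[0,0,0]}]'

```text
time_s: 8.05
position: [0.4339, -0.2491, 0.0951]
tcp_rot: [-0.004, 0.838, 0.546, -0.001]
contact_force: [-1.0, 1.0, -1.4]
opening: 0.281
```

```bash
python3 avg.py 3;python3 -c "
from h import *
a=snap('side','side10')['img'];b=snap('top','top10')['img']
cv2.imwrite('pics/m10.png',np.hstack([cv2.resize(x,None,fx=4,fy=4) for x in (a[160:300,380:480],b[160:300,370:470])])[:,:,::-1])"; python3 go.py .4382 -.2522 .036 66
```

```text
t 8.2 pos [ 0.4353 -0.2501  0.098 ] sd [0.0007 0.0006 0.0011] yaw 66.08 F [ 0.3  -0.03  0.04] T [-0.04   0.001  0.007] open 0.279 mm 24.2
t 8.3 pos [ 0.4371 -0.2516  0.1006] yaw 66.01 tilt [ 6.e-04 -5.e-04 -1.e+00] F [-0.7 -0.4 -0.2] open 0.278
world d [ 0.0011 -0.0006 -0.0646] tool d now [-0.0001  0.0012  0.0646]
turn rz rad 0.0002 rows 0.001820919589867854 then tool d [-0.0001  0.0012  0.0646]
```

View pics/m10.png

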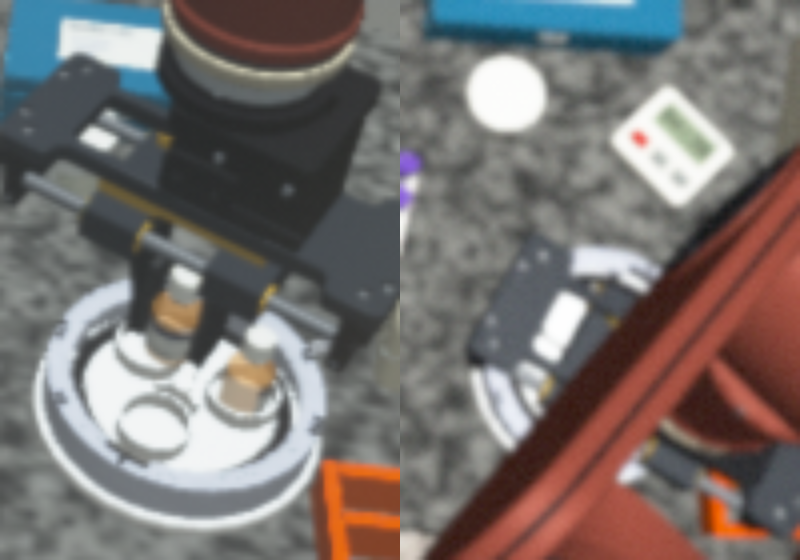

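```bash
python3 -c "
from h import *
f=pickle.load(open('pics/side10.pkl','rb'))
print(ray(f,380+168/4,160+355/4,.093), proj(f,(.4382,-.2522,.032)), proj(f,(.4382,-.2522,.093)))
# cup mouth centre in side0 by eye: (305,372)/8
f=pickle.load(open('pics/side0.pkl','rb'));print(ray(f,380+305/8,220+370/8,.032),ray(f,380+300/8,220+208/8,.032))"
```

```text
[ 0.4277397  -0.25031413  0.093     ] [418.16555996 264.00582183] [423.32055349 245.00564184]
[ 0.4322446 -0.2525648  0.032    ] [ 0.48749892 -0.24705493  0.032     ]
```

```bash
python3 -c "
from h import *
f=snap('side','side11');a=f['img']
cv2.imwrite('pics/m11.png',cv2.resize(a[210:280,390:460],None,fx=8,fy=8,interpolation=cv2.INTER_CUBIC)[:,:,::-1])
hsv=cv2.cvtColor(a,cv2.COLOR_RGB2HSV);w=((hsv[...,1]<40)&(hsv[...,2]>165)).astype(np.uint8)
k=np.zeros_like(w);k[220:240,415:436]=w[220:240,415:436]
n,l,s,c=cv2.connectedComponentsWithStats(k);print([(s[i],c[i]) for i in range(1,n)])
";python3 avg.py 1
```

```text
[(array([424, 226,   7,   6,  29], dtype=int32), array([426.65517241, 228.4137931 ]))]
t 8.4 pos [ 0.4373 -0.2518  0.1008] sd [0. 0. 0.] yaw 65.99 F [ 0.26 -0.41 -0.27] T [ 0.006 -0.031 -0.02 ] open 0.282 mm 24.5
```

View pics/m11.png

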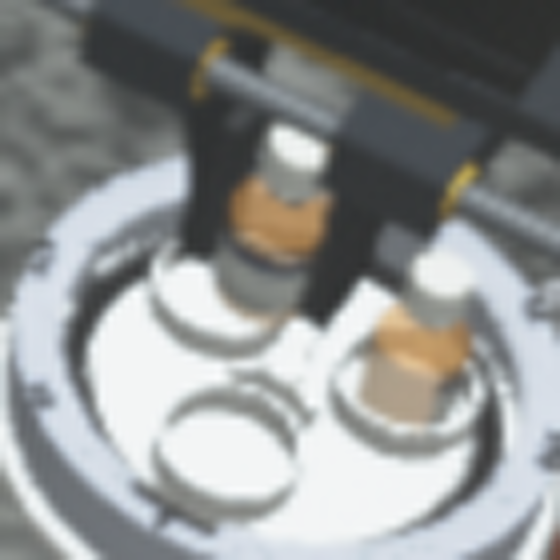

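```bash
python3 -c "
from h import *
f=pickle.load(open('pics/side11.pkl','rb'))
for z in (.148,.150): print(ray(f,426.7,228.4,z))
for v in (245,246,247.2): print(ray(f,422.7,v,.0928))"
```

```text
[ 0.43176868 -0.24937264  0.148     ]
[ 0.42981799 -0.24913345  0.15      ]
[ 0.43809236 -0.25101591  0.0928    ]
[ 0.43545448 -0.25119562  0.0928    ]
[ 0.43230369 -0.25141026  0.0928    ]
```

carry_out --steps '[{"grip":1,"offset":[0,0.003,0.01],"delta_rot":[0,0,0]},{"grip":1,"offset":[0,0,0.02],"delta_rot":[0,0,0]},{"grip":1,"offset":[0,0,0.015],"delta_rot":[0,0,0]},{"grip":1,"offset":[0,0,0.008],"delta_rot":[0,0,0]},{"grip":1,"offset":[0,0,0.006],"delta_rot":[0,0,0]},{"grip":1,"offset":[0,0,0.004],"delta_rot":[0,0,0]},{"grip":1,"offset":[0,0,0.003],"delta_rot":[0,0,0]},{"grip":1,"offset":[0,0,0],"delta_rot":[0,0,0]}]'

```text
time_s: 9.07
position: [0.4395, -0.2528, 0.0339]
tcp_rot: [-0.0, 0.839, 0.544, -0.0]
contact_force: [0.3, 0.0, -0.2]
opening: 0.279
```

```bash
python3 avg.py 3; python3 -c "
from h import *
f=snap('side','side12');a=f['img']
cv2.imwrite('pics/m12.png',cv2.resize(a[210:280,390:460],None,fx=8,fy=8,interpolation=cv2.INTER_CUBIC)[:,:,::-1])
"
```

```text
t 9.22 pos [ 0.4399 -0.253   0.0345] sd [0.0001 0.0001 0.0002] yaw 65.95 F [ 0.2   0.46 -0.03] T [-0.006  0.008 -0.016] open 0.277 mm 24.1
```

View pics/m12.png

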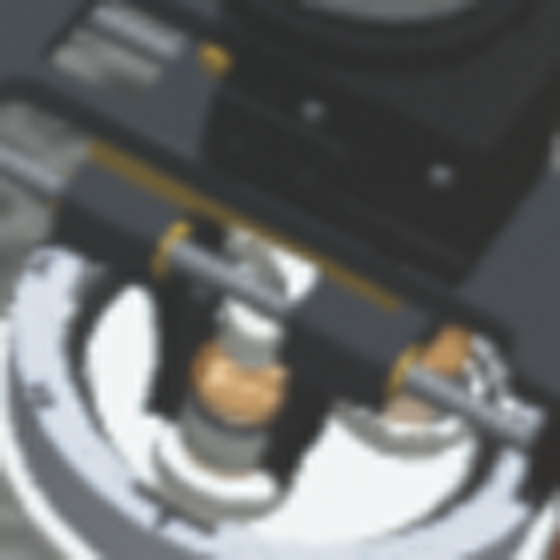

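carry_out --steps '[{"grip":0.35,"offset":[0,0,0],"delta_rot":[0,0,0]},{"grip":0.2,"offset":[0,0,0],"delta_rot":[0,0,0]},{"grip":0.1,"offset":[0,0,0],"delta_rot":[0,0,0]},{"grip":0.1,"offset":[0,0,0],"delta_rot":[0,0,0]}]'

```text
time_s: 9.6
position: [0.4396, -0.2528, 0.0342]
tcp_rot: [0.0, 0.839, 0.544, 0.0]
contact_force: [-0.2, 0.2, -0.3]
opening: 0.426
```

```bash
python3 avg.py 1; python3 -c "
from h import *
f=snap('side','side13');a=f['img']
cv2.imwrite('pics/m13.png',cv2.resize(a[210:280,390:460],None,fx=8,fy=8,interpolation=cv2.INTER_CUBIC)[:,:,::-1])
"
```

```text
t 9.65 pos [ 0.4396 -0.2527  0.0342] sd [0. 0. 0.] yaw 65.95 F [0.09 0.61 0.43] T [-0.043  0.067  0.041] open 0.437 mm 38.0
```

View pics/m13.png

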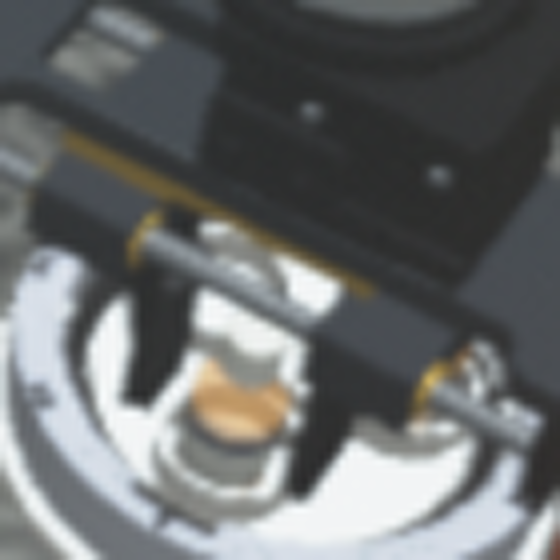

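carry_out --steps '[{"grip":0.1,"offset":[0,0,-0.02],"delta_rot":[0,0,0]},{"grip":0.0,"offset":[0,0,-0.04],"delta_rot":[0,0,0]},{"grip":-0.5,"offset":[0,0,-0.04],"delta_rot":[0,0,0.12]},{"grip":-0.5,"offset":[0,0,0],"delta_rot":[0,0,0.124]},{"grip":-0.5,"offset":[0,0,0],"delta_rot":[0,0,0.124]},{"grip":-0.5,"offset":[0,0,0],"delta_rot":[0,0,0.124]},{"grip":-0.5,"offset":[0,0,0],"delta_rot":[0,0,0.124]},{"grip":-0.5,"offset":[0,0,0],"delta_rot":[0,0,0.124]}]'

```text
time_s: 10.37
position: [0.4395, -0.2527, 0.1342]
tcp_rot: [0.0, 0.98, 0.201, 0.0]
contact_force: [-0.9, 0.5, 0.2]
opening: 0.743
```

```bash
python3 -c "
from h import *
f=snap('side','side14');a=f['img']
cv2.imwrite('pics/m14.png',cv2.resize(a[200:300,370:470],None,fx=6,fy=6,interpolation=cv2.INTER_CUBIC)[:,:,::-1])
"; python3 go.py .453 -.027 .134 -90
```

```text
t 10.42 pos [ 0.4395 -0.2526  0.1341] yaw 22.77 tilt [ 1.e-04 -0.e+00 -1.e+00] F [-0.9 -1.  -0.1] open 0.744
world d [ 1.350e-02  2.256e-01 -1.000e-04] tool d now [ 9.980e-02 -2.028e-01  1.000e-04]
turn rz rad 1.9682 rows 15.745227030812167 then tool d [-2.256e-01 -1.350e-02  1.000e-04]
```

View pics/m14.png

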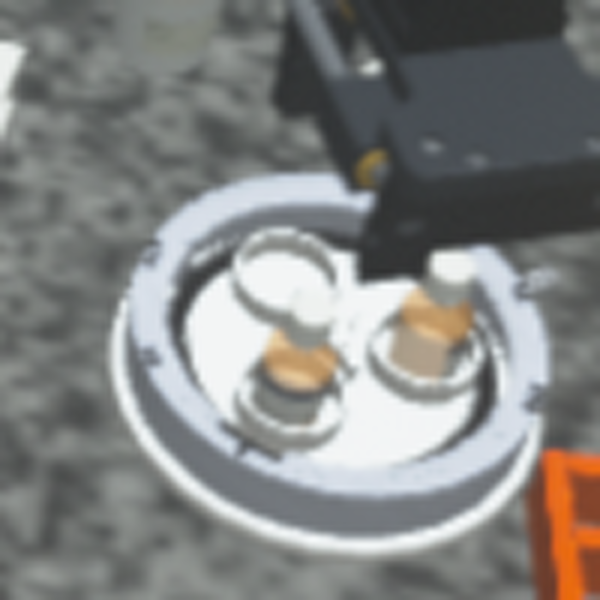

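carry_out --steps '[{"grip":-0.5,"offset":[0,0,0],"delta_rot":[0,0,0.123]},{"grip":-0.5,"offset":[0,0,0],"delta_rot":[0,0,0.123]},{"grip":-0.5,"offset":[0,0,0],"delta_rot":[0,0,0.123]},{"grip":-0.5,"offset":[0,0,0],"delta_rot":[0,0,0.123]},{"grip":-0.5,"offset":[0,0,0],"delta_rot":[0,0,0.123]},{"grip":-0.5,"offset":[0,0,0],"delta_rot":[0,0,0.123]},{"grip":-0.5,"offset":[0,0,0],"delta_rot":[0,0,0.123]},{"grip":-0.5,"offset":[0,0,0],"delta_rot":[0,0,0.123]}]'

```text
time_s: 11.08
position: [0.4394, -0.2527, 0.1339]
tcp_rot: [-0.0, 0.959, -0.284, -0.0]
contact_force: [-0.1, 0.5, -0.3]
opening: 0.747
```

carry_out --steps '[{"grip":-0.5,"offset":[0,0,0],"delta_rot":[0,0,0.123]},{"grip":-0.5,"offset":[0,0,0],"delta_rot":[0,0,0.123]},{"grip":-0.5,"offset":[0,0,0],"delta_rot":[0,0,0.123]},{"grip":-0.5,"offset":[0,0,0],"delta_rot":[0,0,0.123]},{"grip":-0.5,"offset":[0,0,0],"delta_rot":[0,0,0.123]},{"grip":-0.5,"offset":[0,0,0],"delta_rot":[0,0,0.123]},{"grip":-0.5,"offset":[0,0,0],"delta_rot":[0,0,0.123]},{"grip":-0.5,"offset":[0,0,0],"delta_rot":[0,0,0.123]}]'

```text
time_s: 11.75
position: [0.4394, -0.2526, 0.134]
tcp_rot: [0.0, 0.711, -0.703, -0.0]
contact_force: [0.6, 0.2, -0.4]
opening: 0.75
```

carry_out --steps '[{"grip":-0.5,"offset":[-0.028,-0.0017,0],"delta_rot":[0,0,0]},{"grip":-0.5,"offset":[-0.028,-0.0017,0],"delta_rot":[0,0,0]},{"grip":-0.5,"offset":[-0.028,-0.0017,0],"delta_rot":[0,0,0]},{"grip":-0.5,"offset":[-0.028,-0.0017,0],"delta_rot":[0,0,0]},{"grip":-0.5,"offset":[-0.028,-0.0017,0],"delta_rot":[0,0,0]},{"grip":-0.5,"offset":[-0.028,-0.0017,0],"delta_rot":[0,0,0]},{"grip":-0.5,"offset":[-0.028,-0.0017,0.01],"delta_rot":[0,0,0]},{"grip":-0.5,"offset":[-0.028,-0.0017,0.015],"delta_rot":[0,0,0]}]'

```text
time_s: 12.42
position: [0.4514, -0.0276, 0.1104]
tcp_rot: [-0.001, 0.713, -0.701, 0.002]
contact_force: [1.2, -0.1, 0.4]
opening: 0.751
```

```bash
python3 -c "
from h import *
for i in range(4): f=snap('side','side15');
a=f['img']
cv2.imwrite('pics/m15.png',cv2.resize(a[170:270,270:370],None,fx=6,fy=6,interpolation=cv2.INTER_CUBIC)[:,:,::-1])
"; python3 go.py .453 -.027 .022 -90
```

```text
t 12.62 pos [ 0.4496 -0.0281  0.1088] yaw -88.97 tilt [-1.e-03 -2.e-04 -1.e+00] F [-0.2 -0.3  0. ] open 0.75
world d [ 0.0034  0.0011 -0.0868] tool d now [-0.001  -0.0035  0.0868]
turn rz rad 0.018 rows 0.14380063772209667 then tool d [-0.0011 -0.0034  0.0868]
```

View pics/m15.png

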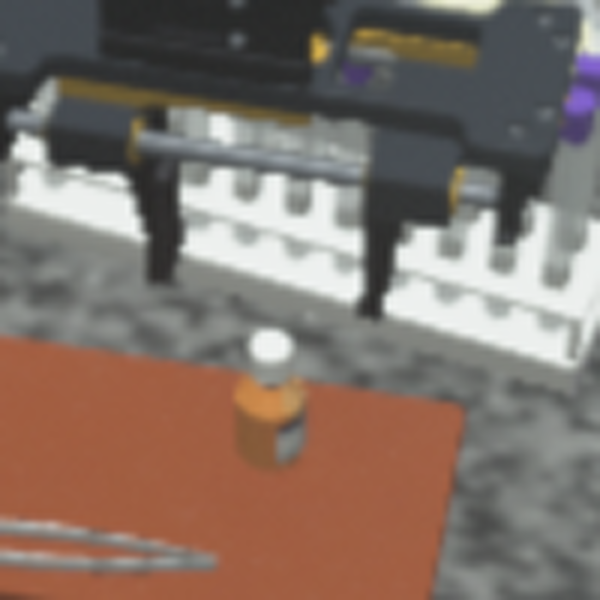

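carry_out --steps '[{"grip":-0.5,"offset":[-0.0005,-0.0028,0.02],"delta_rot":[0,0,0]},{"grip":-0.5,"offset":[0,0,0.025],"delta_rot":[0,0,0]},{"grip":-0.3,"offset":[0,0,0.025],"delta_rot":[0,0,0]},{"grip":-0.1,"offset":[0,0,0.0168],"delta_rot":[0,0,0]},{"grip":0.1,"offset":[0,0,0],"delta_rot":[0,0,0]},{"grip":0.2,"offset":[0,0,0],"delta_rot":[0,0,0]},{"grip":0.2,"offset":[0,0,0],"delta_rot":[0,0,0]}]'

```text
time_s: 13.2
position: [0.4541, -0.029, 0.0237]
tcp_rot: [-0.0, 0.712, -0.702, 0.001]
contact_force: [-0.1, 0.9, 0.5]
opening: 0.461
```

```bash
python3 avg.py 2; python3 -c "
from h import *
f=snap('side','side16');
a=f['img']
cv2.imwrite('pics/m16.png',cv2.resize(a[190:260,280:350],None,fx=8,fy=8,interpolation=cv2.INTER_CUBIC)[:,:,::-1])
"; python3 go.py .453 -.027 .022 -90
```

```text
t 13.3 pos [ 0.4544 -0.0289  0.024 ] sd [0.     0.0001 0.    ] yaw -89.23 F [0.67 0.01 0.17] T [-0.017  0.13  -0.055] open 0.431 mm 37.5
t 13.35 pos [ 0.4543 -0.0286  0.0239] yaw -89.22 tilt [ 3.e-03 -8.e-04 -1.e+00] F [ 0.4 -0.1  0.3] open 0.416
world d [-0.0013  0.0016 -0.0019] tool d now [-0.0017  0.0013  0.0019]
turn rz rad 0.0137 rows 0.10955825692608209 then tool d [-0.0016  0.0013  0.0019]
```

View pics/m16.png

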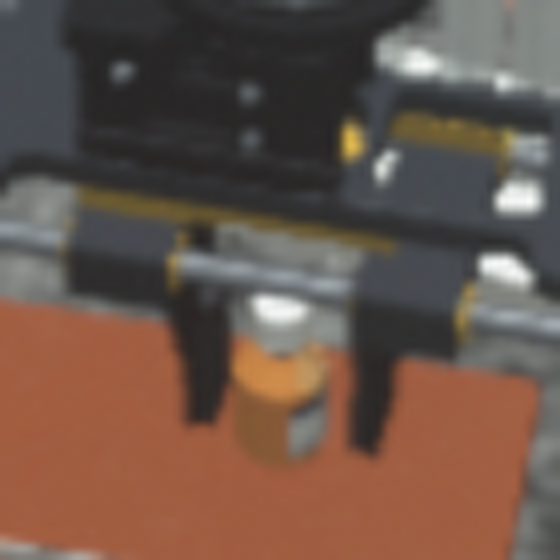

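carry_out --steps '[{"grip":0.3,"offset":[-0.0013,0.0005,0.001],"delta_rot":[0,0,0]},{"grip":0.35,"offset":[0,0,0],"delta_rot":[0,0,0]},{"grip":0.4,"offset":[0,0,0],"delta_rot":[0,0,0]},{"grip":0.45,"offset":[0,0,0],"delta_rot":[0,0,0]},{"grip":1,"offset":[0,0,0],"delta_rot":[0,0,0]},{"grip":1,"offset":[0,0,0],"delta_rot":[0,0,0]}]'

```text
time_s: 13.85
position: [0.4523, -0.0266, 0.0214]
tcp_rot: [-0.0, 0.712, -0.702, 0.0]
contact_force: [0.7, 0.8, 1.0]
opening: 0.278
```

```bash
python3 avg.py 2; python3 -c "
from h import *
f=snap('side','side17');
a=f['img']
cv2.imwrite('pics/m17.png',cv2.resize(a[190:260,280:350],None,fx=8,fy=8,interpolation=cv2.INTER_CUBIC)[:,:,::-1])
"
```

```text
t 13.95 pos [ 0.4523 -0.0266  0.0213] sd [0. 0. 0.] yaw -89.2 F [-0.36  0.72  1.62] T [0.022 0.239 0.011] open 0.279 mm 24.3
```

View pics/m17.png

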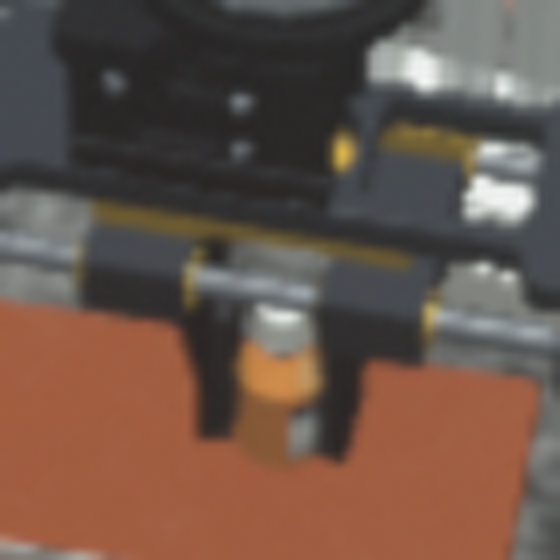

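carry_out --steps '[{"grip":1,"offset":[0,0,-0.008],"delta_rot":[0,0,0]},{"grip":1,"offset":[0,0,-0.02],"delta_rot":[0,0,0]},{"grip":1,"offset":[0,0,-0.03],"delta_rot":[0,0,0]},{"grip":1,"offset":[0,0,-0.03],"delta_rot":[0,0,0]},{"grip":1,"offset":[0.01,-0.002,-0.02],"delta_rot":[0,0,0]},{"grip":1,"offset":[0.025,-0.004,0],"delta_rot":[0,0,0]},{"grip":1,"offset":[0.027,-0.005,0],"delta_rot":[0,0,0]},{"grip":1,"offset":[0.027,-0.005,0],"delta_rot":[0,0,0]}]'

```text
time_s: 14.67
position: [0.47, -0.1164, 0.1306]
tcp_rot: [-0.0, 0.712, -0.702, 0.001]
contact_force: [0.8, 1.1, -0.1]
opening: 0.274
```

carry_out --steps '[{"grip":1,"offset":[0.027,-0.005,0],"delta_rot":[0,0,0]},{"grip":1,"offset":[0.027,-0.005,0],"delta_rot":[0,0,0]},{"grip":1,"offset":[0.027,-0.005,0],"delta_rot":[0,0,0]},{"grip":1,"offset":[0.025,-0.005,0],"delta_rot":[0,0,0]},{"grip":1,"offset":[0.02,-0.004,0],"delta_rot":[0,0,0]},{"grip":1,"offset":[0.005,0,0],"delta_rot":[0,0,-0.123]},{"grip":1,"offset":[0,0,0],"delta_rot":[0,0,-0.123]},{"grip":1,"offset":[0,0,0],"delta_rot":[0,0,-0.123]}]'

```text
time_s: 15.33
position: [0.495, -0.2469, 0.1294]
tcp_rot: [0.0, 0.83, -0.558, -0.0]
contact_force: [-0.5, 1.2, 0.1]
opening: 0.28
```

carry_out --steps '[{"grip":1,"offset":[0,0,0],"delta_rot":[0,0,-0.123]},{"grip":1,"offset":[0,0,0.01],"delta_rot":[0,0,-0.122]},{"grip":1,"offset":[0,0,0.015],"delta_rot":[0,0,0]},{"grip":1,"offset":[0,0,0],"delta_rot":[0,0,0]}]'

```text
time_s: 15.67
position: [0.4936, -0.2451, 0.1019]
tcp_rot: [-0.0, 0.891, -0.454, -0.002]
contact_force: [-0.4, 0.6, -1.4]
opening: 0.279
```

```bash
python3 avg.py 4; python3 -c "
from h import *
f=snap('side','side18');
a=f['img']
cv2.imwrite('pics/m18.png',cv2.resize(a[200:280,380:470],None,fx=7,fy=7,interpolation=cv2.INTER_CUBIC)[:,:,::-1])
"; python3 go.py .4925 -.2465 .034 -54
```

```text
t 15.87 pos [ 0.4949 -0.2459  0.1042] sd [0.0006 0.0004 0.0008] yaw -54.07 F [ 0.18 -0.07 -0.16] T [-0.103  0.113 -0.009] open 0.276 mm 24.0
t 15.92 pos [ 0.4958 -0.2465  0.1053] yaw -54.05 tilt [ 1.1e-03 -8.0e-04 -1.0e+00] F [-0.6  0.2 -0.1] open 0.272
world d [-0.0033 -0.     -0.0713] tool d now [-0.002   0.0027  0.0713]
turn rz rad -0.0009 rows 0.007088814847354132 then tool d [-0.0019  0.0027  0.0713]
```

View pics/m18.png

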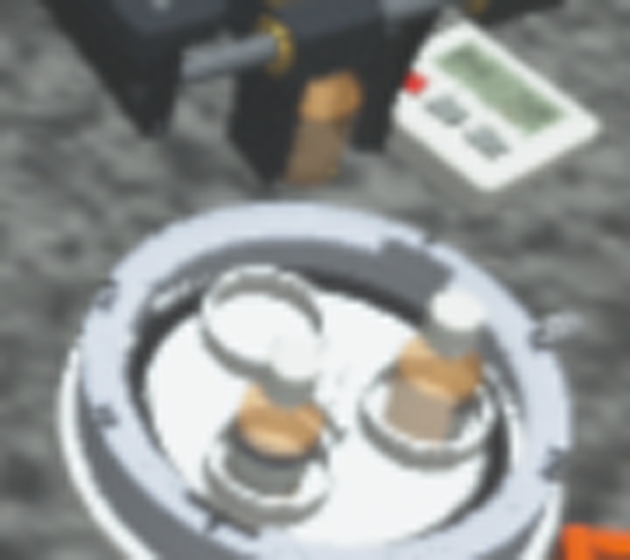

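```bash
python3 -c "
from h import *
f=pickle.load(open('pics/side18.pkl','rb'))
for v in (223,224.5): print(ray(f,425,v,.0975))
print(proj(f,(.4958,-.2465,.0975)),proj(f,(.4958,-.2465,.1053)))
print('cup1 mouth',(proj(f,(.4925,-.2465,.032))-[380,200])*7,'cup2',(proj(f,(.4382,-.2522,.032))-[380,200])*7)
"
```

```text
[ 0.49558895 -0.25101682  0.0975    ]
[ 0.49126732 -0.25129552  0.0975    ]
[422.8130874  222.53956602] [423.47606641 219.953289  ]
cup1 mouth [261.93948621 309.70768045] cup2 [267.15891974 448.04075278]
```

carry_out --steps '[{"grip":1,"offset":[-0.0029,0.0014,0.01],"delta_rot":[0,0,0]},{"grip":1,"offset":[0,0,0.02],"delta_rot":[0,0,0]},{"grip":1,"offset":[0,0,0.02],"delta_rot":[0,0,0]},{"grip":1,"offset":[0,0,0.005],"delta_rot":[0,0,0]},{"grip":1,"offset":[0,0,0],"delta_rot":[0,0,0]}]'

```text
time_s: 16.33
position: [0.4908, -0.2435, 0.0472]
tcp_rot: [-0.0, 0.891, -0.454, -0.002]
contact_force: [-0.7, 0.1, -0.1]
opening: 0.275
```

```bash
python3 avg.py 4; python3 -c "
from h import *
f=snap('side','side19');
a=f['img']
cv2.imwrite('pics/m19.png',cv2.resize(a[200:280,380:470],None,fx=7,fy=7,interpolation=cv2.INTER_CUBIC)[:,:,::-1])
"; python3 go.py .4925 -.2465 .034 -54
```

```text
t 16.53 pos [ 0.4928 -0.2448  0.0498] sd [0.0006 0.0004 0.0008] yaw -54.03 F [ 0.03 -0.32 -0.06] T [-0.103  0.119  0.   ] open 0.275 mm 24.0
t 16.58 pos [ 0.4934 -0.2453  0.0507] yaw -54.03 tilt [ 0.002  -0.0014 -1.    ] F [ 0.4 -0.4  1.7] open 0.273
world d [-0.0009 -0.0012 -0.0167] tool d now [0.0004 0.0015 0.0167]
turn rz rad -0.0005 rows 0.004285379314916241 then tool d [0.0005 0.0015 0.0167]
```

View pics/m19.png

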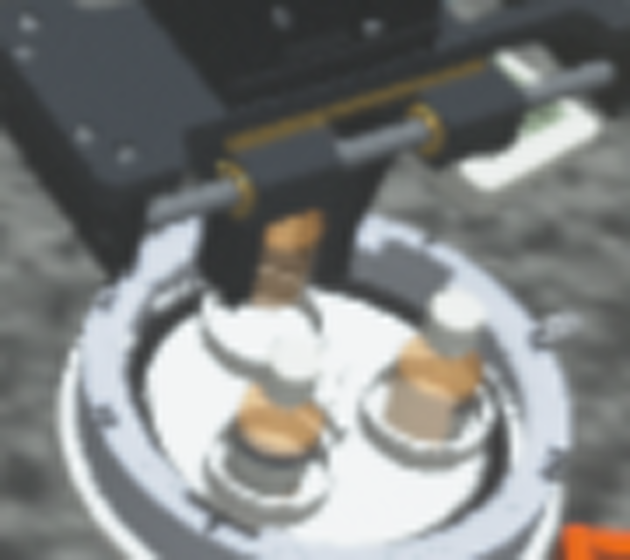

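carry_out --steps '[{"grip":1,"offset":[0.0007,-0.001,0.005],"delta_rot":[0,0,0]},{"grip":1,"offset":[0,0,0.005],"delta_rot":[0,0,0]},{"grip":1,"offset":[0,0,0.004],"delta_rot":[0,0,0]},{"grip":1,"offset":[0,0,0.0025],"delta_rot":[0,0,0]},{"grip":1,"offset":[0,0,0],"delta_rot":[0,0,0]}]'

```text
time_s: 17.0
position: [0.4934, -0.2444, 0.0324]
tcp_rot: [-0.0, 0.891, -0.454, -0.001]
contact_force: [-0.7, 0.3, 0.2]
opening: 0.275
```

```bash
python3 avg.py 3; python3 -c "
from h import *
f=snap('side','side20');
a=f['img']
cv2.imwrite('pics/m20.png',cv2.resize(a[200:280,380:470],None,fx=7,fy=7,interpolation=cv2.INTER_CUBIC)[:,:,::-1])
"
```

```text
t 17.15 pos [ 0.4935 -0.2445  0.0324] sd [0. 0. 0.] yaw -54.03 F [-0.02 -0.03 -0.46] T [-0.095  0.161  0.013] open 0.277 mm 24.1
```

View pics/m20.png

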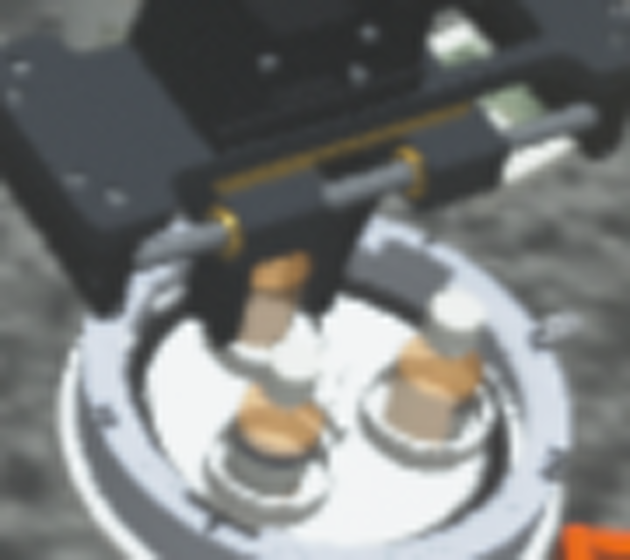

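carry_out --steps '[{"grip":1,"offset":[0,0,-0.0015],"delta_rot":[0,0,0]},{"grip":0.35,"offset":[0,0,0],"delta_rot":[0,0,0]},{"grip":0.2,"offset":[0,0,0],"delta_rot":[0,0,0]},{"grip":0.1,"offset":[0,0,0],"delta_rot":[0,0,0]},{"grip":0.1,"offset":[0,0,0],"delta_rot":[0,0,0]},{"grip":0.1,"offset":[0,0,-0.01],"delta_rot":[0,0,0]},{"grip":0.1,"offset":[0,0,-0.04],"delta_rot":[0,0,0]},{"grip":0,"offset":[0,0,-0.041],"delta_rot":[0,0,0]}]'

```text
time_s: 17.87
position: [0.4916, -0.2432, 0.1243]
tcp_rot: [-0.0, 0.891, -0.454, -0.003]
contact_force: [1.0, 0.0, 0.6]
opening: 0.466
```

```bash
python3 avg.py 1; python3 -c "
from h import *
f=snap('side','side21');
a=f['img']
cv2.imwrite('pics/m21.png',cv2.resize(a[200:280,380:470],None,fx=7,fy=7,interpolation=cv2.INTER_CUBIC)[:,:,::-1])
"; python3 go.py .5460 .3035 .1 -87.7
```

```text
t 17.92 pos [ 0.4974 -0.2469  0.1355] sd [0. 0. 0.] yaw -54.01 F [ 5.47 -2.44  5.45] T [-0.211 -0.149 -0.075] open 0.478 mm 41.6
t 17.97 pos [ 0.4983 -0.2476  0.1338] yaw -54.02 tilt [ 0.0114 -0.0077 -0.9999] F [ 1.2 -0.3  0.4] open 0.494
world d [ 0.0477  0.5511 -0.0338] tool d now [-0.4183 -0.3622  0.0301]
turn rz rad 0.5878 rows 4.702139995863422 then tool d [-0.5487 -0.0698  0.0338]
```

View pics/m21.png

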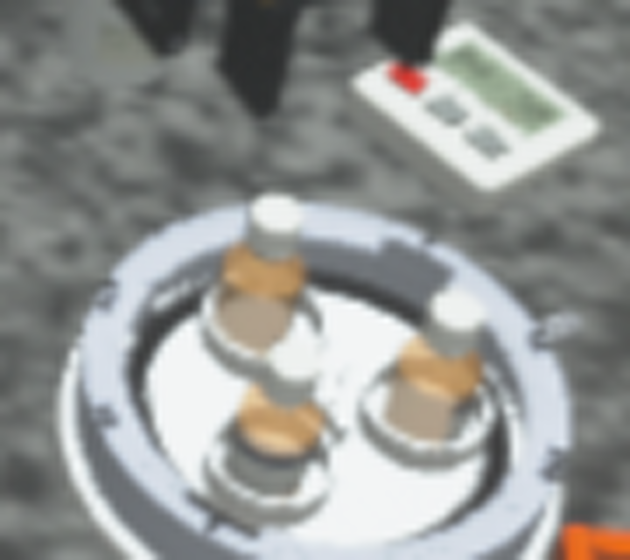

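carry_out --steps '[{"grip":0,"offset":[0,0,-0.02],"delta_rot":[0,0,0.1176]},{"grip":0,"offset":[0,0,-0.02],"delta_rot":[0,0,0.1176]},{"grip":0,"offset":[0,0,-0.02],"delta_rot":[0,0,0.1176]},{"grip":0,"offset":[0,0,-0.02],"delta_rot":[0,0,0.1176]},{"grip":0,"offset":[0,0,-0.02],"delta_rot":[0,0,0.1176]},{"grip":0,"offset":[-0.02,-0.0025,0],"delta_rot":[0,0,0]},{"grip":0,"offset":[-0.0345,-0.0046,0],"delta_rot":[0,0,0]},{"grip":0,"offset":[-0.0345,-0.0046,0],"delta_rot":[0,0,0]}]'

```text
time_s: 18.63
position: [0.502, -0.1551, 0.2263]
tcp_rot: [-0.0, 0.72, -0.694, 0.001]
contact_force: [1.7, 1.1, -0.3]
opening: 0.498
```

carry_out --steps '[{"grip":0,"offset":[-0.0345,-0.0046,0],"delta_rot":[0,0,0]},{"grip":0,"offset":[-0.0345,-0.0046,0],"delta_rot":[0,0,0]},{"grip":0,"offset":[-0.0345,-0.0046,0],"delta_rot":[0,0,0]},{"grip":0,"offset":[-0.0345,-0.0046,0],"delta_rot":[0,0,0]},{"grip":0,"offset":[-0.0345,-0.0046,0],"delta_rot":[0,0,0]},{"grip":0,"offset":[-0.0345,-0.0046,0],"delta_rot":[0,0,0]},{"grip":0,"offset":[-0.0345,-0.0046,0],"delta_rot":[0,0,0]},{"grip":0,"offset":[-0.0345,-0.0046,0],"delta_rot":[0,0,0]}]'

```text
time_s: 19.3
position: [0.5275, 0.1238, 0.2259]
tcp_rot: [-0.0, 0.721, -0.693, 0.0]
contact_force: [1.0, 0.0, -0.2]
opening: 0.496
```

carry_out --steps '[{"grip":0,"offset":[-0.0345,-0.0046,0],"delta_rot":[0,0,0]},{"grip":0,"offset":[-0.0345,-0.0046,0],"delta_rot":[0,0,0]},{"grip":0,"offset":[-0.0345,-0.0046,0],"delta_rot":[0,0,0]},{"grip":0,"offset":[-0.0345,-0.0046,0],"delta_rot":[0,0,0]},{"grip":0,"offset":[-0.0225,-0.0045,0],"delta_rot":[0,0,0]},{"grip":0,"offset":[0,0,0.02],"delta_rot":[0,0,0]},{"grip":0,"offset":[0,0,0.02],"delta_rot":[0,0,0]},{"grip":0,"offset":[0,0,0],"delta_rot":[0,0,0]}]'

```text
time_s: 19.97
position: [0.5415, 0.2831, 0.181]
tcp_rot: [0.003, 0.721, -0.692, -0.001]
contact_force: [0.1, -0.2, -1.2]
opening: 0.5
```

```bash
python3 avg.py 4; python3 -c "
from h import *
f=snap('side','side22');a=f['img']
b=snap('top','top22')['img']
cv2.imwrite('pics/m22.png',np.hstack([cv2.resize(x,None,fx=5,fy=5) for x in (a[100:220,150:230],b[130:250,160:240])])[:,:,::-1])
"; python3 go.py .5460 .3035 .082 -87.7
```

```text
t 20.17 pos [0.5437 0.2832 0.1852] sd [0.001  0.0001 0.0015] yaw -87.72 F [ 0.16 -0.3   0.62] T [-0.044  0.143  0.002] open 0.501 mm 43.6
t 20.27 pos [0.5451 0.2833 0.1872] yaw -87.76 tilt [ 0.0026  0.001  -1.    ] F [ 0.3 -0.6  0.2] open 0.499
world d [ 0.0009  0.0202 -0.1052] tool d now [-0.0201 -0.0014  0.1052]
turn rz rad -0.001 rows 0.0077403004580511685 then tool d [-0.0201 -0.0017  0.1052]
```

View pics/m22.png

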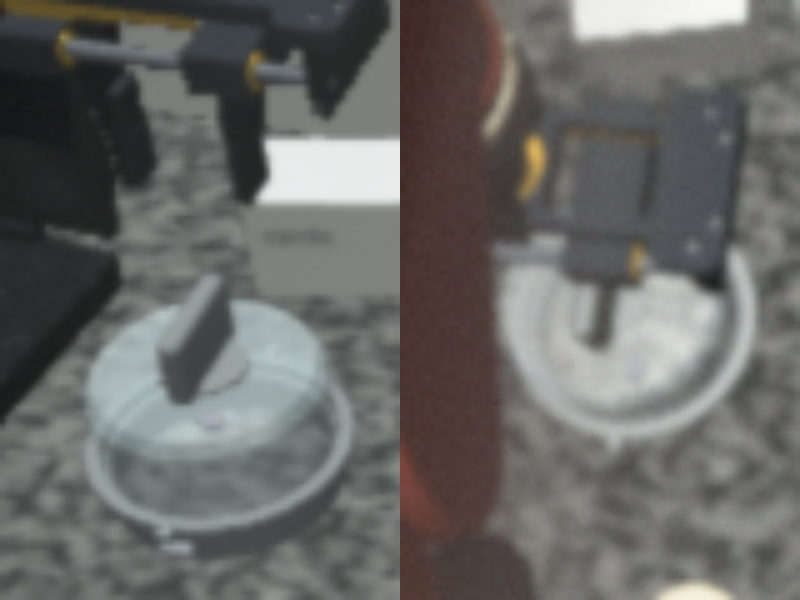

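```bash
python3 -c "
from h import *
for t in ('side0','top0'):
  f=pickle.load(open('pics/%s.pkl'%t,'rb'));P=pts(f)
  m=(P[...,1]<.50)&(P[...,1]>.37)&(P[...,0]>.4)&(P[...,0]<.75)&(P[...,2]>.03)&(P[...,2]<.4)
  q=P[m];print(t,len(q),q.min(0) if len(q) else '')
  for lo in (.37,.40,.43,.46):
    s=q[(q[:,1]>lo)&(q[:,1]<lo+.03)]
    if len(s): print(lo,len(s),np.percentile(s,[2,98],0).round(3).tolist())
"
```

```text
side0 5075 [0.40013609 0.3704907  0.03000081]
0.37 2 [[0.402, 0.371, 0.03], [0.403, 0.378, 0.031]]
0.4 777 [[0.66, 0.416, 0.032], [0.748, 0.43, 0.354]]
0.43 1755 [[0.425, 0.431, 0.03], [0.747, 0.46, 0.351]]
0.46 1898 [[0.422, 0.461, 0.03], [0.748, 0.489, 0.346]]
top0 5088 [0.40000317 0.37050656 0.03000198]
0.37 8 [[0.401, 0.371, 0.03], [0.412, 0.378, 0.032]]
0.4 756 [[0.624, 0.416, 0.031], [0.749, 0.43, 0.353]]
0.43 1753 [[0.417, 0.431, 0.03], [0.748, 0.459, 0.346]]
0.46 1929 [[0.416, 0.461, 0.03], [0.748, 0.489, 0.34]]
```

carry_out --steps '[{"grip":0,"offset":[-0.02,-0.002,0],"delta_rot":[0,0,0]},{"grip":0,"offset":[0,0,0.02],"delta_rot":[0,0,0]},{"grip":0,"offset":[0,0,0.03],"delta_rot":[0,0,0]},{"grip":0,"offset":[0,0,0],"delta_rot":[0,0,0]},{"grip":0,"offset":[0,0,0],"delta_rot":[0,0,0]}]'

```text
time_s: 20.68
position: [0.5442, 0.3027, 0.1343]
tcp_rot: [0.002, 0.721, -0.693, -0.001]
contact_force: [0.3, -0.4, 0.1]
opening: 0.5
```

```bash
python3 avg.py 4; python3 -c "
from h import *
f=snap('side','side23');a=f['img']
b=snap('top','top23')['img']
cv2.imwrite('pics/m23.png',np.hstack([cv2.resize(x,None,fx=5,fy=5) for x in (a[100:220,150:230],b[130:250,160:240])])[:,:,::-1])
"; python3 go.py .5465 .3035 .080 -87.7
```

```text
t 20.88 pos [0.5463 0.3035 0.1372] sd [0.0005 0.0002 0.0006] yaw -87.74 F [0.01 0.31 0.59] T [-0.046  0.161 -0.002] open 0.504 mm 43.9
t 20.98 pos [0.5464 0.3037 0.1372] yaw -87.73 tilt [ 0.0027  0.0011 -1.    ] F [-0.   0.4 -0.2] open 0.502
world d [ 0.0001 -0.0002 -0.0572] tool d now [0.0002 0.0001 0.0572]
turn rz rad -0.0006 rows 0.004739897343233974 then tool d [ 0.0002 -0.0001  0.0572]
```

View pics/m23.png

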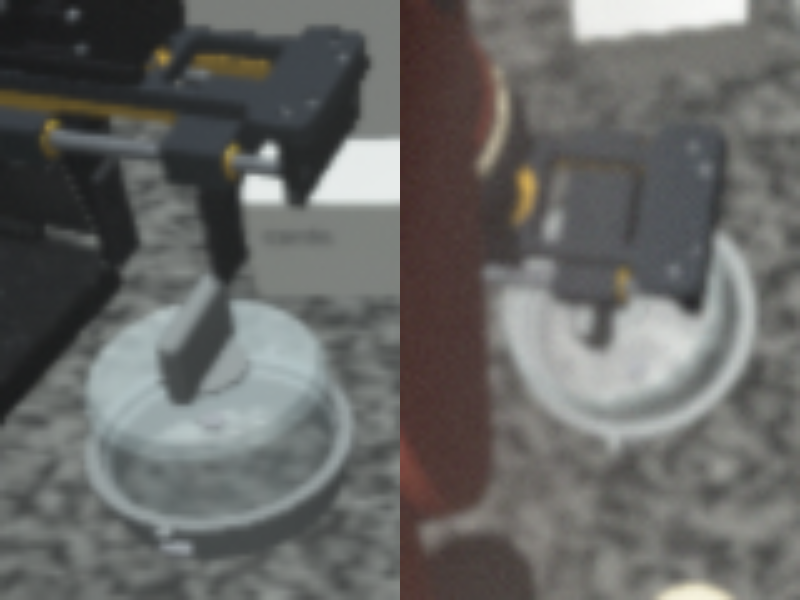

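carry_out --steps '[{"grip":0,"offset":[0,0,0.02],"delta_rot":[0,0,0]},{"grip":0,"offset":[0,0,0.02],"delta_rot":[0,0,0]},{"grip":0,"offset":[0,0,0.012],"delta_rot":[0,0,0]},{"grip":0,"offset":[0,0,0.005],"delta_rot":[0,0,0]},{"grip":0.2,"offset":[0,0,0],"delta_rot":[0,0,0]},{"grip":0.35,"offset":[0,0,0],"delta_rot":[0,0,0]},{"grip":0.5,"offset":[0,0,0],"delta_rot":[0,0,0]},{"grip":0.6,"offset":[0,0,0],"delta_rot":[0,0,0]}]'

```text
time_s: 21.65
position: [0.5463, 0.3038, 0.0797]
tcp_rot: [-0.001, 0.721, -0.693, 0.0]
contact_force: [0.8, 0.5, 0.3]
opening: 0.281
```

carry_out --steps '[{"grip":0.7,"offset":[0,0,0],"delta_rot":[0,0,0]},{"grip":1,"offset":[0,0,0],"delta_rot":[0,0,0]},{"grip":1,"offset":[0,0,0],"delta_rot":[0,0,0]},{"grip":1,"offset":[0,0,0],"delta_rot":[0,0,0]}]'

```text
time_s: 21.98
position: [0.5457, 0.3036, 0.0789]
tcp_rot: [-0.0, 0.721, -0.693, 0.0]
contact_force: [-1.5, -0.2, 3.1]
opening: 0.137
```

```bash
python3 avg.py 4; python3 -c "
from h import *
f=snap('side','side24');a=f['img']
b=snap('top','top24')['img']
cv2.imwrite('pics/m24.png',np.hstack([cv2.resize(x,None,fx=5,fy=5) for x in (a[100:220,150:230],b[130:250,160:240])])[:,:,::-1])
"
```

```text
t 22.18 pos [0.5457 0.3036 0.0789] sd [0. 0. 0.] yaw -87.72 F [-0.79  0.08  4.54] T [-0.059  0.261 -0.017] open 0.136 mm 11.8
```

View pics/m24.png

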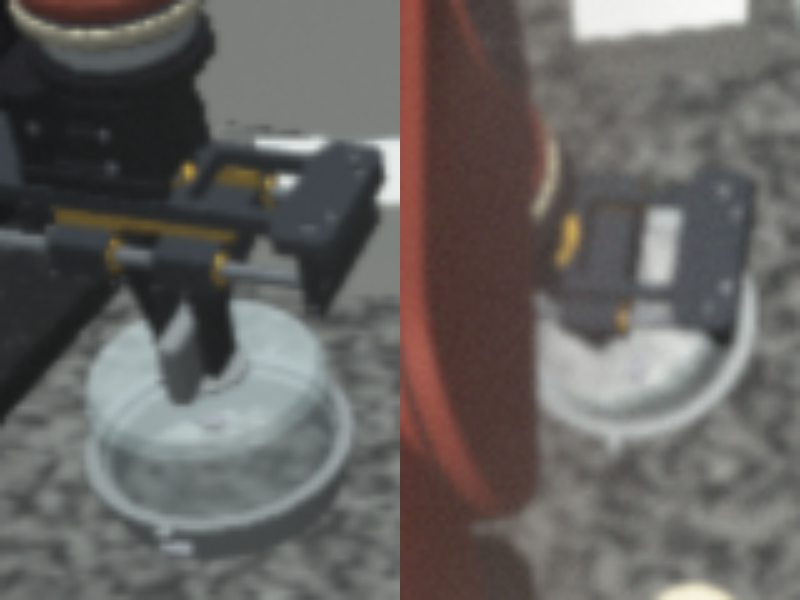

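carry_out --steps '[{"grip":1,"offset":[0,0,-0.005],"delta_rot":[0,0,0]},{"grip":1,"offset":[0,0,-0.015],"delta_rot":[0,0,0]},{"grip":1,"offset":[0,0,-0.025],"delta_rot":[0,0,0]},{"grip":1,"offset":[0,0,-0.03],"delta_rot":[0,0,0]},{"grip":1,"offset":[0,0,-0.03],"delta_rot":[0,0,0]},{"grip":1,"offset":[0,0,-0.03],"delta_rot":[0,0,0]},{"grip":1,"offset":[0,0,-0.025],"delta_rot":[0,0,0]},{"grip":1,"offset":[0,0,-0.01],"delta_rot":[0,0,0]}]'

```text
time_s: 22.95
position: [0.5466, 0.3039, 0.2523]
tcp_rot: [-0.002, 0.721, -0.693, 0.001]
contact_force: [0.7, -0.9, -2.1]
opening: 0.135
```

```bash
python3 avg.py 4; python3 -c "
from h import *
f=snap('side','side25');a=f['img']
b=snap('top','top25')['img']
cv2.imwrite('pics/m25.png',np.hstack([cv2.resize(x,None,fx=5,fy=5) for x in (a[70:190,150:230],b[130:250,160:240])])[:,:,::-1])
"
```

```text
t 23.15 pos [0.5457 0.3035 0.2491] sd [0.001  0.0004 0.0026] yaw -87.72 F [ 0.37 -0.06 -2.71] T [-0.049  0.134 -0.001] open 0.135 mm 11.7
```

View pics/m25.png

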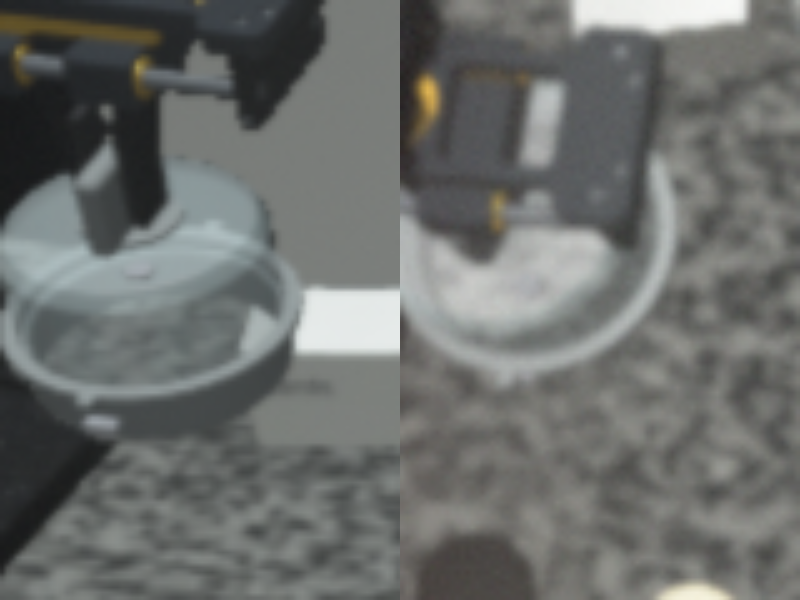

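carry_out --steps '[{"grip":1,"offset":[0.015,0.003,0],"delta_rot":[0,0,0]},{"grip":1,"offset":[0.025,0.0045,0],"delta_rot":[0,0,0]},{"grip":1,"offset":[0.032,0.0058,0],"delta_rot":[0,0,0]},{"grip":1,"offset":[0.032,0.0058,0],"delta_rot":[0,0,0]},{"grip":1,"offset":[0.032,0.0058,0],"delta_rot":[0,0,0]},{"grip":1,"offset":[0.032,0.0058,0],"delta_rot":[0,0,0]},{"grip":1,"offset":[0.032,0.0058,0],"delta_rot":[0,0,0]},{"grip":1,"offset":[0.032,0.0058,0],"delta_rot":[0,0,0]}]'

```text
time_s: 23.92
position: [0.5108, 0.0685, 0.246]
tcp_rot: [0.001, 0.721, -0.693, -0.001]
contact_force: [-0.4, -0.6, -2.3]
opening: 0.137
```

carry_out --steps '[{"grip":1,"offset":[0.032,0.0058,0],"delta_rot":[0,0,0]},{"grip":1,"offset":[0.032,0.0058,0],"delta_rot":[0,0,0]},{"grip":1,"offset":[0.032,0.0058,0],"delta_rot":[0,0,0]},{"grip":1,"offset":[0.032,0.0058,0],"delta_rot":[0,0,0]},{"grip":1,"offset":[0.032,0.0058,0],"delta_rot":[0,0,0]},{"grip":1,"offset":[0.032,0.0058,0],"delta_rot":[0,0,0]},{"grip":1,"offset":[0.032,0.0058,0],"delta_rot":[0,0,0]},{"grip":1,"offset":[0.032,0.0058,0],"delta_rot":[0,0,0]}]'

```text
time_s: 24.58
position: [0.4747, -0.1888, 0.2462]
tcp_rot: [0.0, 0.721, -0.693, -0.002]
contact_force: [1.2, 0.3, -2.8]
opening: 0.137
```

carry_out --steps '[{"grip":1,"offset":[0.032,0.0058,0],"delta_rot":[0,0,0]},{"grip":1,"offset":[0.03,0.0055,0],"delta_rot":[0,0,0]},{"grip":1,"offset":[0.015,0.003,0],"delta_rot":[0,0,0]},{"grip":1,"offset":[0,0,0],"delta_rot":[0,0,0.09]},{"grip":1,"offset":[0,0,0],"delta_rot":[0,0,0.12]},{"grip":1,"offset":[0,0,0],"delta_rot":[0,0,0.12]},{"grip":1,"offset":[0,0,0],"delta_rot":[0,0,0.09]},{"grip":1,"offset":[0,0,0],"delta_rot":[0,0,0.039]}]'

```text
time_s: 25.25
position: [0.4639, -0.2647, 0.2458]
tcp_rot: [-0.001, -0.542, 0.84, 0.002]
contact_force: [0.4, -0.1, -3.0]
opening: 0.131
```

```bash
python3 avg.py 6; python3 -c "
from h import *
f=snap('side','side26');a=f['img']
b=snap('top','top26')['img']
cv2.imwrite('pics/m26.png',np.hstack([cv2.resize(x,None,fx=4,fy=4) for x in (a[150:300,380:480],b[150:300,360:460])])[:,:,::-1])
"; python3 go.py .4668 -.265 .22 -114
```

```text
t 25.55 pos [ 0.4643 -0.2648  0.2466] sd [0.0002 0.0001 0.0005] yaw -114.02 F [-0.02 -0.09 -2.53] T [-0.03   0.154  0.005] open 0.136 mm 11.8
t 25.65 pos [ 0.4648 -0.2651  0.2479] yaw -113.98 tilt [-4.e-04  3.e-04 -1.e+00] F [-0.1  0.3 -1.9] open 0.137
world d [ 0.002   0.0001 -0.0279] tool d now [-0.0009 -0.0018  0.0279]
turn rz rad 0.0004 rows 0.0033944999027604385 then tool d [-0.0009 -0.0018  0.0279]
```

View pics/m26.png

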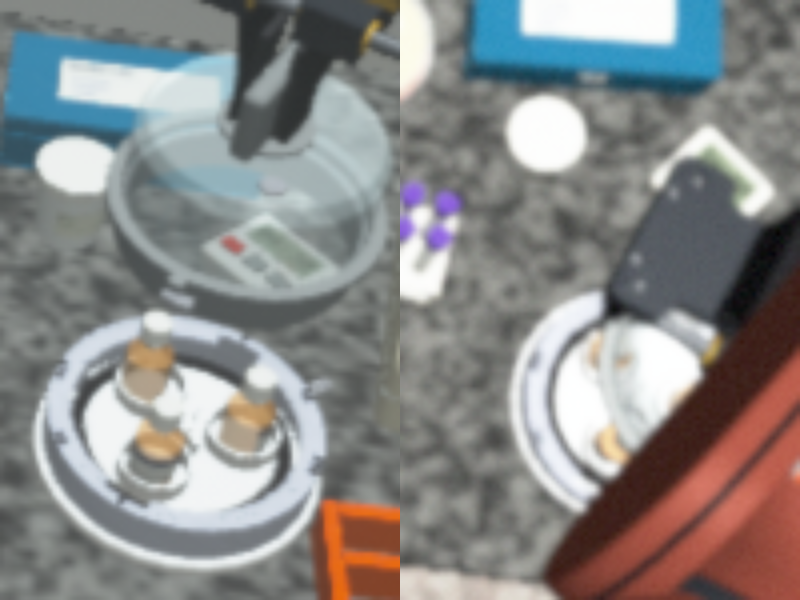

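carry_out --steps '[{"grip":1,"offset":[-0.0009,-0.0018,0.02],"delta_rot":[0,0,0]},{"grip":1,"offset":[0,0,0.03],"delta_rot":[0,0,0]},{"grip":1,"offset":[0,0,0.025],"delta_rot":[0,0,0]},{"grip":1,"offset":[0,0,0.005],"delta_rot":[0,0,0]},{"grip":1,"offset":[0,0,0],"delta_rot":[0,0,0]},{"grip":1,"offset":[0,0,0],"delta_rot":[0,0,0]},{"grip":1,"offset":[0,0,0],"delta_rot":[0,0,0]},{"grip":1,"offset":[0,0,0],"delta_rot":[0,0,0]}]'

```text
time_s: 26.32
position: [0.4681, -0.2661, 0.1705]
tcp_rot: [0.001, -0.545, 0.839, -0.002]
contact_force: [0.1, 1.0, -2.9]
opening: 0.137
```

```bash
python3 avg.py 4; python3 -c "
from h import *
f=snap('side','side27');a=f['img']
b=snap('top','top27')['img']
cv2.imwrite('pics/m27.png',cv2.resize(a[180:290,380:480],None,fx=6,fy=5.4,interpolation=cv2.INTER_CUBIC)[:,:,::-1])
cv2.imwrite('pics/m27t.png',cv2.resize(b[180:290,370:470],None,fx=6,fy=5.4,interpolation=cv2.INTER_CUBIC)[:,:,::-1])
"; python3 go.py .4668 -.265 .167 -114
```

```text
t 26.52 pos [ 0.4676 -0.2657  0.1697] sd [0.0002 0.0002 0.0004] yaw -114.02 F [ 0.    0.13 -2.35] T [0.001 0.166 0.014] open 0.136 mm 11.8
t 26.62 pos [ 0.467  -0.2653  0.1687] yaw -114.02 tilt [ 5.e-04 -4.e-04 -1.e+00] F [-0.6 -0.8 -3.1] open 0.132
world d [-0.0002  0.0003 -0.0017] tool d now [-0.0002  0.0003  0.0017]
turn rz rad -0.0003 rows 0.0024226251740864994 then tool d [-0.0002  0.0003  0.0017]
```

View pics/m27.png

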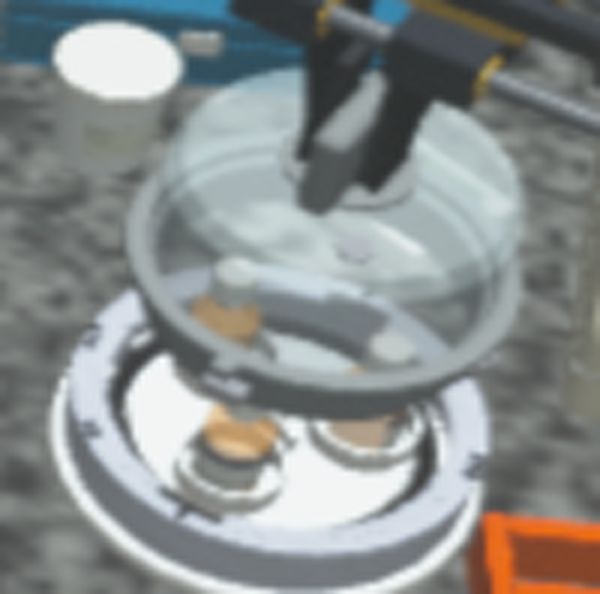

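View pics/m27t.png

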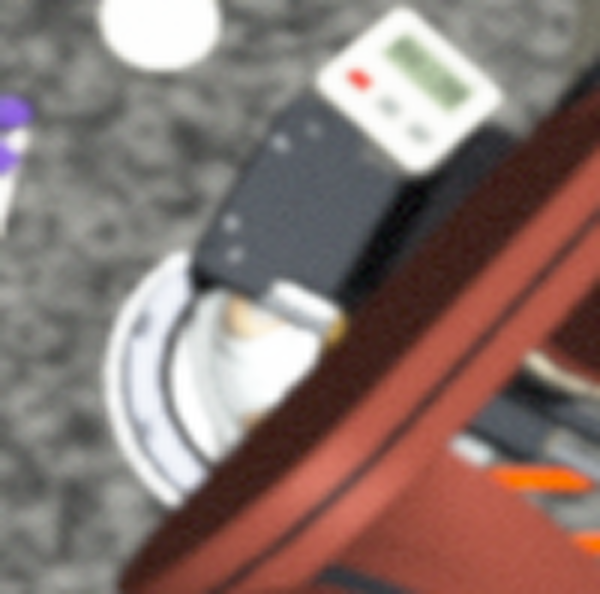

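```bash
cat > chk.py <<'E'
from h import *
import sys
t=sys.argv[1]; cx,cy,lo,yaw=map(float,sys.argv[2:6])
f=pickle.load(open(f'pics/{t}.pkl','rb'));im=f['img'][:,:,::-1].copy()
k=8;u0,v0=385,int(sys.argv[6]);c=cv2.resize(im[v0:v0+75,u0:u0+95],None,fx=k,fy=k,interpolation=cv2.INTER_CUBIC)
def P(p):
    q=(proj(f,p)-[u0,v0]+.5)*k;return tuple(int(round(x)) for x in q)
def circ(r,z,col,x=cx,y=cy):
    for a in range(0,360,4): cv2.circle(c,P((x+r*np.cos(np.radians(a)),y+r*np.sin(np.radians(a)),z)),1,col,-1)
circ(.065,lo+.0265,(0,0,255));circ(.058,lo,(0,255,0));
circ(.073,.036,(255,0,0),.4655,-.2648);circ(.060,.036,(255,0,0),.4655,-.2648)
for d in (0,180):
    a=np.radians(yaw+d);e=np.array([np.cos(a),np.sin(a)])
    for r,z in ((.071,.0265),(.0645,.009)): cv2.circle(c,P((cx+r*e[0],cy+r*e[1],lo+z)),4,(0,255,255),1)
cv2.imwrite(f'pics/chk_{t}.png',c)
E
python3 chk.py side27 .4655 -.265 .0898 -24 205
```

```text
(no output)
```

View pics/chk_side27.png

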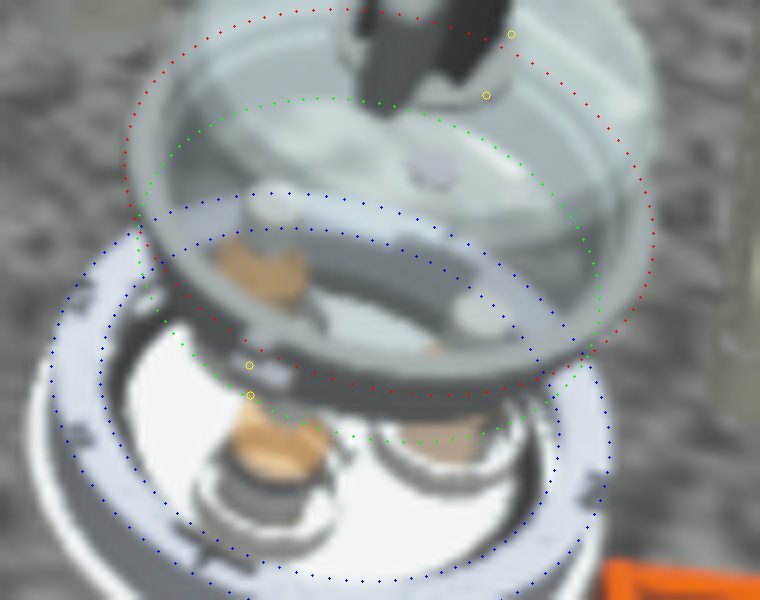

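```bash
python3 avg.py 2; python3 -c "
from h import *
snap('side','side28')";python3 go.py .4668 -.265 .167 -114; python3 chk.py side28 .4655 -.265 .089 -24 205; cp pics/chk_side28.png pics/a.png; sed -i 's/^for d in.*/if len(sys.argv)>7: cx+=float(sys.argv[7])*np.cos(np.radians(yaw));cy+=float(sys.argv[7])*np.sin(np.radians(yaw));circ(.065,lo+.0265,(255,0,255));circ(.058,lo,(255,0,255))\n&/' chk.py; python3 chk.py side28 .4655 -.265 .089 -24 205 .004
```

```text
t 26.72 pos [ 0.467  -0.2652  0.1685] sd [0.     0.     0.0001] yaw -114.02 F [-0.26  0.02 -2.23] T [-0.027  0.199  0.025] open 0.135 mm 11.7
t 26.77 pos [ 0.4669 -0.2651  0.1683] yaw -114.02 tilt [-0. -0. -1.] F [ 0.3 -0.7 -2.1] open 0.14
world d [-0.0001  0.0001 -0.0013] tool d now [-0.0001  0.0001  0.0013]
turn rz rad -0.0003 rows 0.0026612721856368814 then tool d [-0.0001  0.0001  0.0013]
```

View pics/chk_side28.png

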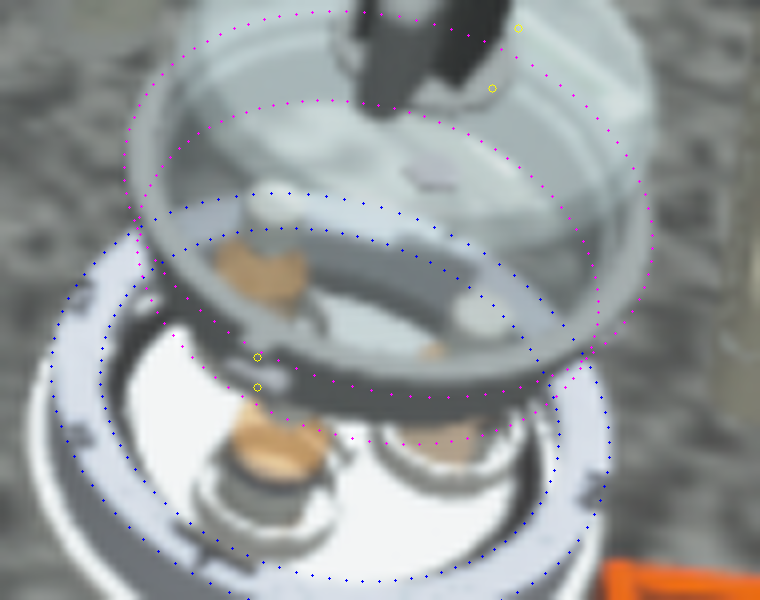

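```bash
cat > chk2.py <<'E'
from h import *
import sys
def draw(t,u0,v0,w,h,k,circs,ptsl,out):
    f=pickle.load(open(f'pics/{t}.pkl','rb'));im=f['img'][:,:,::-1]
    c=cv2.resize(im[v0:v0+h,u0:u0+w],None,fx=k,fy=k,interpolation=cv2.INTER_CUBIC)
    P=lambda p:tuple(int(round(x)) for x in (proj(f,p)-[u0,v0]+.5)*k)
    for x,y,r,z,col in circs:
        for a in range(0,360,4): cv2.circle(c,P((x+r*np.cos(np.radians(a)),y+r*np.sin(np.radians(a)),z)),1,col,-1)
    for p in ptsl: cv2.circle(c,P(p),4,(0,255,255),1)
    cv2.imwrite(out,c)
def cover(x,y,lo,yaw,col=(0,0,255)):
    a=np.radians(yaw);e=np.array([np.cos(a),np.sin(a)]);p=[]
    for s in (1,-1):
        for r,z in ((.071,.0265),(.0645,.009)): p.append((x+s*r*e[0],y+s*r*e[1],lo+z))
    return [(x,y,.065,lo+.0265,col),(x,y,.058,lo,(0,255,0)),(x,y,.058,lo+.074,(255,0,0))],p
E
python3 -c "
from chk2 import *
c,p=cover(.5457-.0015,.3036,0,2.3); draw('side24',150,130,85,85,7,c,p,'pics/k1.png')
c,p=cover(.5457+.0015,.3036,0,2.3); draw('top0',165,155,85,75,7,c,p,'pics/k2.png')
"
```

```text
(no output)
```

View pics/k1.png

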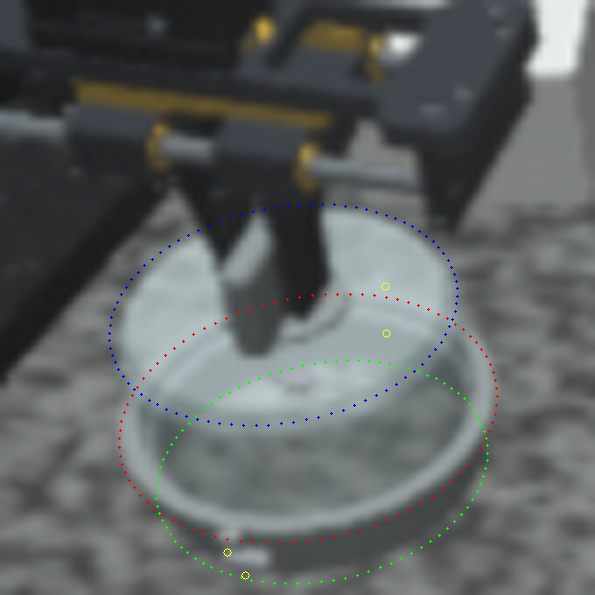

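View pics/k2.png

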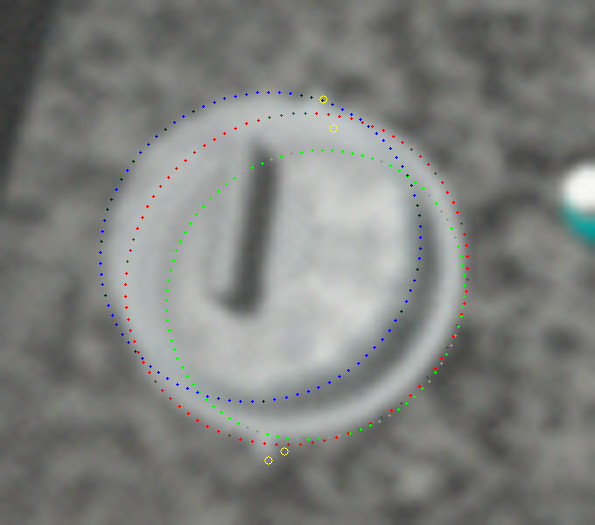

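carry_out --steps '[{"grip":1,"offset":[0,0.004,0],"delta_rot":[0,0,0]},{"grip":1,"offset":[0,0,0.01],"delta_rot":[0,0,0]},{"grip":1,"offset":[0,0,0.015],"delta_rot":[0,0,0]},{"grip":1,"offset":[0,0,0.013],"delta_rot":[0,0,0]},{"grip":1,"offset":[0,0,0.006],"delta_rot":[0,0,0]},{"grip":1,"offset":[0,0,0],"delta_rot":[0,0,0]},{"grip":1,"offset":[0,0,0],"delta_rot":[0,0,0]},{"grip":1,"offset":[0,0,0],"delta_rot":[0,0,0]}]'

```text
time_s: 27.43
position: [0.4637, -0.2639, 0.1249]
tcp_rot: [0.0, -0.544, 0.839, -0.0]
contact_force: [0.2, -0.6, -2.9]
opening: 0.134
```

```bash
python3 avg.py 6; python3 -c "
from h import *
snap('side','side29');snap('top','top29')";python3 avg.py 1
python3 -c "
from chk2 import *
c,p=cover(.4655,-.265,.0449,-24)
e=np.array([np.cos(np.radians(-24)),np.sin(np.radians(-24))])
c=c[:2]+[(.4655,-.2648,.073,.036,(255,0,0))];p=p+[(.4655+s*.07*e[0],-.2648+s*.07*e[1],.036) for s in (1,-1)]
draw('side29',380,215,95,80,8,c,p,'pics/k3.png')
draw('side29',380,215,95,80,8,[],[],'pics/k3b.png')"
```

```text
t 27.73 pos [ 0.4637 -0.2639  0.125 ] sd [0.0001 0.0001 0.0002] yaw -114.02 F [ 0.25  0.31 -2.69] T [-0.045  0.172  0.028] open 0.136 mm 11.8
t 27.88 pos [ 0.4633 -0.2636  0.1244] sd [0. 0. 0.] yaw -114.02 F [-0.02 -0.26 -2.89] T [-0.052  0.117  0.03 ] open 0.14 mm 12.1
```

View pics/k3.png

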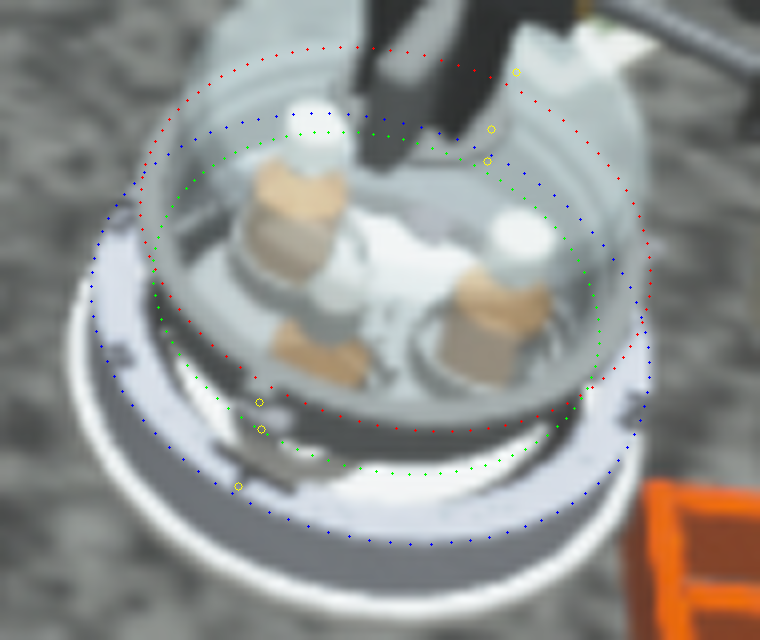

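View pics/k3b.png

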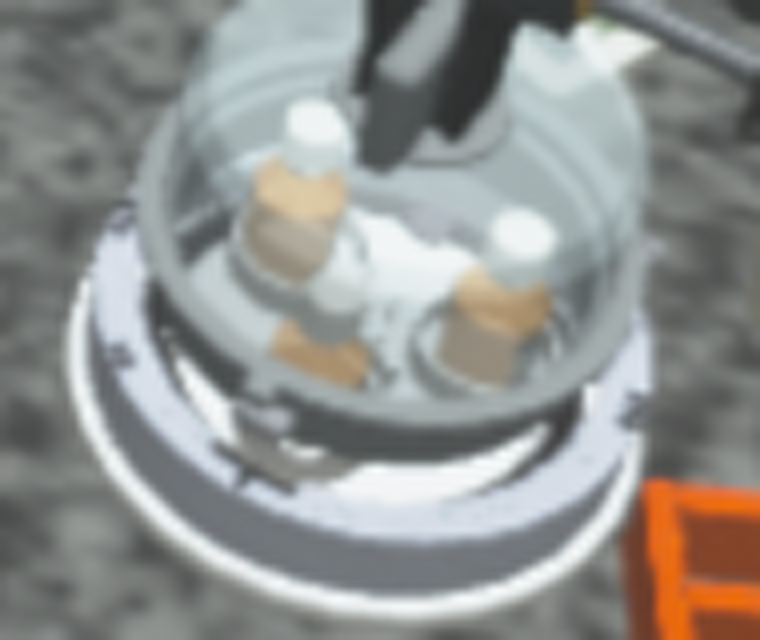

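```bash
python3 -c "
from chk2 import *
c,p=cover(.4683,-.265,.0458,-24)
c=c[:2]+[(.4683,-.2650,.073,.036,(255,0,0))]
draw('top29',375,205,90,80,8,c,p,'pics/k4.png')"
```

```text
(no output)
```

View pics/k4.png

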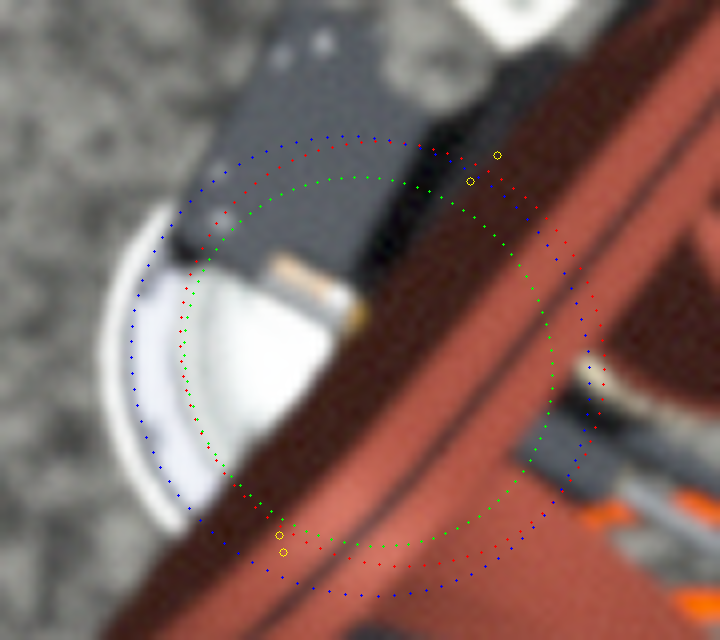

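carry_out --steps '[{"grip":1,"offset":[0,0.002,0],"delta_rot":[0,0,0]},{"grip":1,"offset":[0,0,0.004],"delta_rot":[0,0,0]},{"grip":1,"offset":[0,0,0.004],"delta_rot":[0,0,0]},{"grip":1,"offset":[0,0,0.003],"delta_rot":[0,0,0]},{"grip":1,"offset":[0,0,0.002],"delta_rot":[0,0,0]},{"grip":1,"offset":[0,0,0],"delta_rot":[0,0,0]},{"grip":1,"offset":[0,0,0],"delta_rot":[0,0,0]}]'

```text
time_s: 28.47
position: [0.4629, -0.2638, 0.1128]
tcp_rot: [0.001, -0.544, 0.839, -0.002]
contact_force: [1.5, -1.1, 4.4]
opening: 0.138
```

```bash
python3 avg.py 4; python3 -c "
from h import *
snap('side','side30')";python3 avg.py 1
python3 -c "
from chk2 import *
c,p=cover(.4655,-.265,.032,-24)
e=np.array([np.cos(np.radians(-24)),np.sin(np.radians(-24))])
c=c[:2]+[(.4655,-.2648,.073,.036,(255,0,0))]
draw('side30',380,215,95,80,8,c,p,'pics/k5.png')
draw('side30',380,215,95,80,8,[],[],'pics/k5b.png')"
```

```text
t 28.67 pos [ 0.4629 -0.2638  0.1127] sd [0. 0. 0.] yaw -114.03 F [ 1.88 -1.21  5.43] T [ 0.008 -0.07  -0.054] open 0.137 mm 11.9
t 28.77 pos [ 0.4629 -0.2638  0.1128] sd [0. 0. 0.] yaw -114.03 F [ 2.2  -1.33  5.19] T [-0.021 -0.108 -0.125] open 0.138 mm 12.0
```

View pics/k5.png

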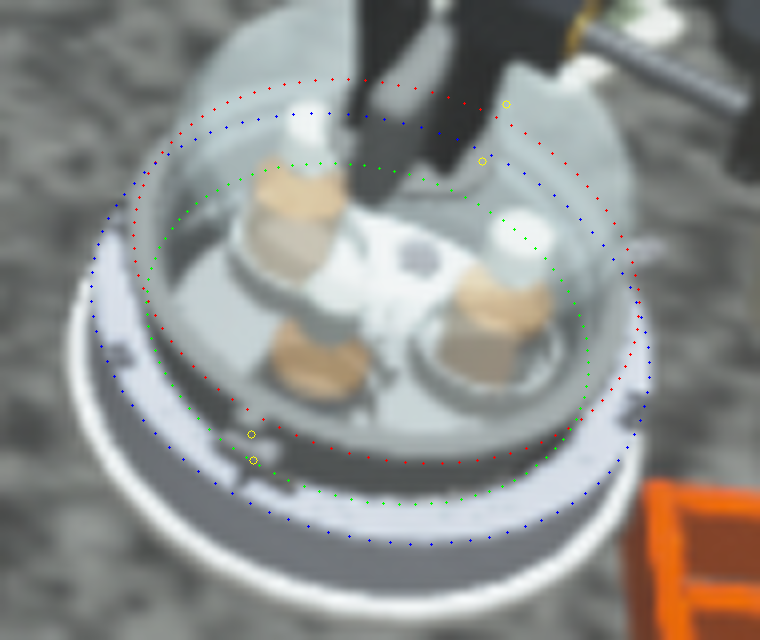

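View pics/k5b.png

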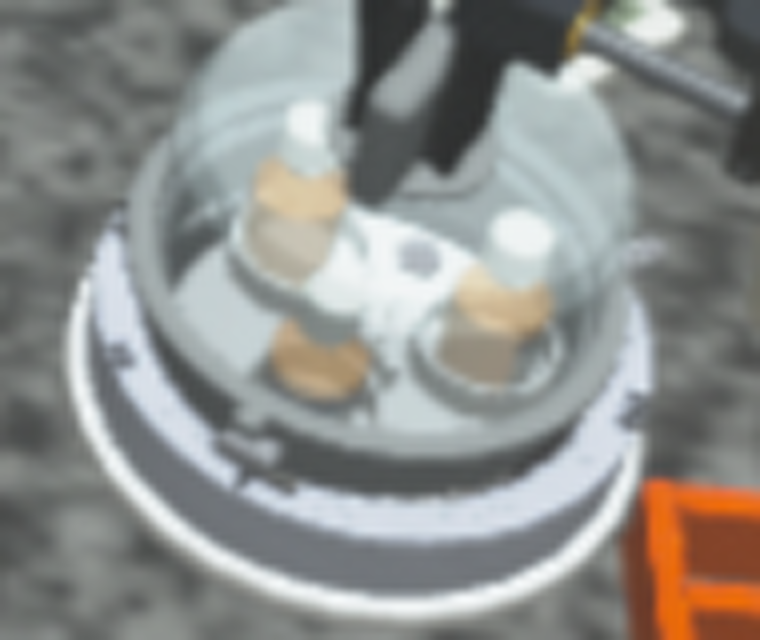

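carry_out --steps '[{"grip":1,"offset":[0,0,-0.003],"delta_rot":[0,0,0]},{"grip":1,"offset":[0,-0.0015,0],"delta_rot":[0,0,0]},{"grip":1,"offset":[0,0,0.002],"delta_rot":[0,0,0]},{"grip":1,"offset":[0,0,0.002],"delta_rot":[0,0,0]},{"grip":1,"offset":[0,0,0.001],"delta_rot":[0,0,0]},{"grip":1,"offset":[0,0,0],"delta_rot":[0,0,0]}]'

```text
time_s: 29.27
position: [0.4645, -0.2642, 0.1119]
tcp_rot: [0.001, -0.545, 0.839, -0.002]
contact_force: [-0.3, 1.2, 13.6]
opening: 0.128
```

```bash
python3 avg.py 4
```

```text
t 29.47 pos [ 0.4645 -0.2642  0.1119] sd [0. 0. 0.] yaw -114.01 F [-0.55  1.85 14.47] T [ 0.48   0.442 -0.039] open 0.137 mm 11.9
```

```bash
python3 -c "
from h import *
snap('side','side31')
from chk2 import *
c,p=cover(.4655,-.265,.033,-24)
e=np.array([np.cos(np.radians(-24)),np.sin(np.radians(-24))])
c=c[:2]+[(.4655,-.2648,.073,.036,(255,0,0)),(.4655,-.2648,.060,.036,(255,0,255))]
draw('side31',395,235,70,50,11,c,p,'pics/k6.png')
draw('side31',395,235,70,50,11,[],[],'pics/k6b.png')"
```

```text
(no output)
```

View pics/k6.png

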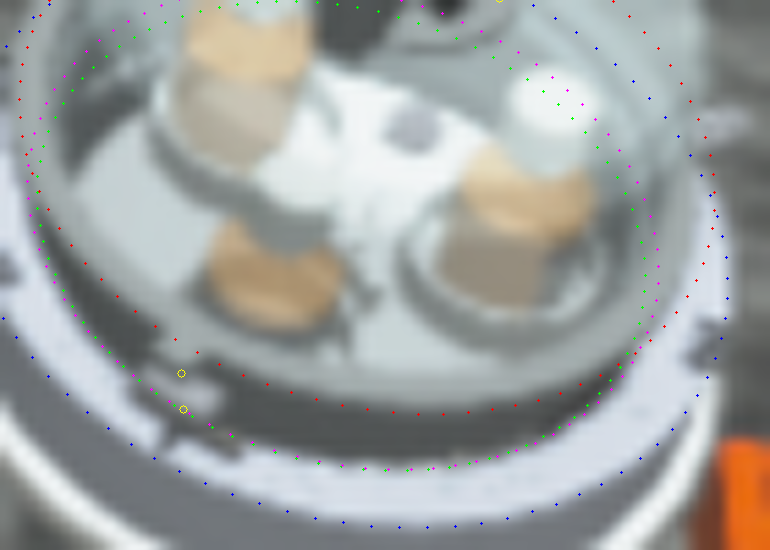

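View pics/k6b.png

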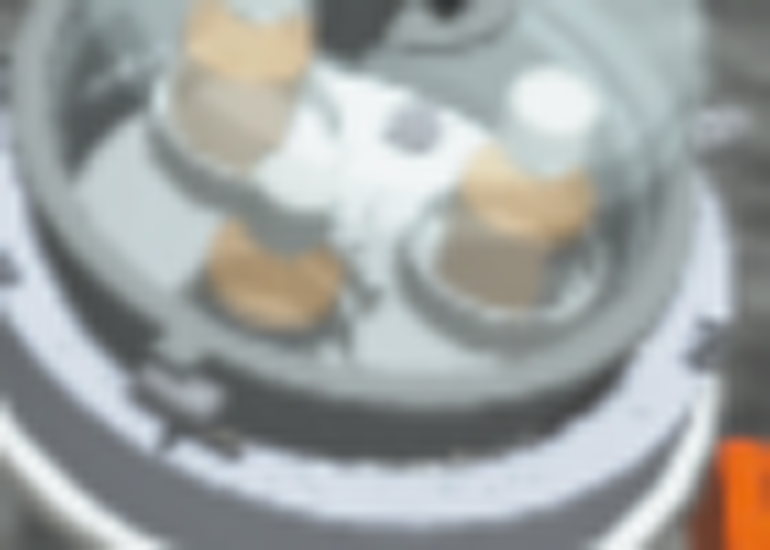

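carry_out --steps '[{"grip":1,"offset":[0,0,-0.003],"delta_rot":[0,0,0]},{"grip":1,"offset":[0.0012,-0.0003,0],"delta_rot":[0,0,0]},{"grip":1,"offset":[0,0,0],"delta_rot":[0,0,0]},{"grip":1,"offset":[0,0,0.002],"delta_rot":[0,0,0]},{"grip":1,"offset":[0,0,0.001],"delta_rot":[0,0,0]},{"grip":1,"offset":[0,0,0],"delta_rot":[0,0,0]}]'

```text
time_s: 30.02
position: [0.4636, -0.2645, 0.1119]
tcp_rot: [0.001, -0.545, 0.839, -0.0]
contact_force: [-4.1, 7.0, 20.2]
opening: 0.134
```

```bash
python3 avg.py 5
```

```text
t 30.27 pos [ 0.4636 -0.2645  0.112 ] sd [0. 0. 0.] yaw -114.0 F [-3.48  6.57 20.98] T [1.264e+00 1.063e+00 1.000e-03] open 0.135 mm 11.8
```

carry_out --steps '[{"grip":1,"offset":[0,0,-0.004],"delta_rot":[0,0,0]},{"grip":1,"offset":[-0.0006,-0.0014,0],"delta_rot":[0,0,0]},{"grip":1,"offset":[0,0,0],"delta_rot":[0,0,0]},{"grip":1,"offset":[0,0,0],"delta_rot":[0,0,0]}]'

```text
time_s: 30.6
position: [0.4638, -0.2644, 0.1124]
tcp_rot: [-0.0, -0.545, 0.839, 0.0]
contact_force: [0.2, 0.7, -1.5]
opening: 0.137
```

```bash
python3 avg.py 4; python3 -c "
from h import *
snap('side','side32')
from chk2 import *
c,p=cover(.4655,-.265,.037,-24)
c=c[:2]+[(.4655,-.2648,.073,.036,(255,0,0)),(.4655,-.2648,.060,.036,(255,0,255))]
draw('side32',385,225,90,65,8,c,p,'pics/k7.png')
draw('side32',385,225,90,65,8,[],[],'pics/k7b.png')"
```

```text
t 30.8 pos [ 0.4637 -0.2644  0.1125] sd [0.     0.     0.0001] yaw -114.02 F [ 0.22 -0.27 -2.06] T [-0.051  0.082  0.006] open 0.135 mm 11.7
```

View pics/k7.png

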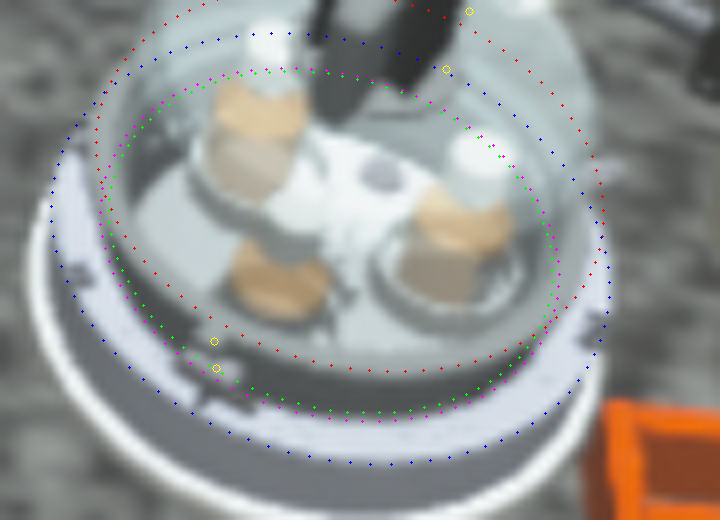

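View pics/k7b.png

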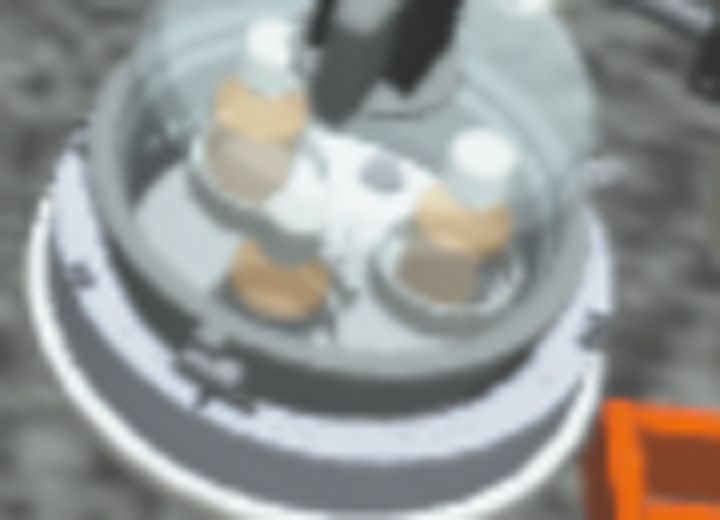

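```bash
python3 -c "
from chk2 import *
def pt(r,a,z,cx=.4662,cy=-.265): a=np.radians(a);return (cx+r*np.cos(a),cy+r*np.sin(a),z)
p=[pt(r,156+d,.036) for r in(.060,.0655) for d in(-11,11)]+[pt(.068,156,.036),pt(.072,156,.036)]
draw('side32',395,245,45,36,16,[],p,'pics/k8.png')
q=[pt(r,156+d,.0336+z,.4671,-.2642) for r in(.058,.0645) for d in(-6.5,6.5) for z in (.006,.012)]
draw('side32',395,245,45,36,16,[],q,'pics/k9.png')"
```

```text
(no output)
```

View pics/k8.png

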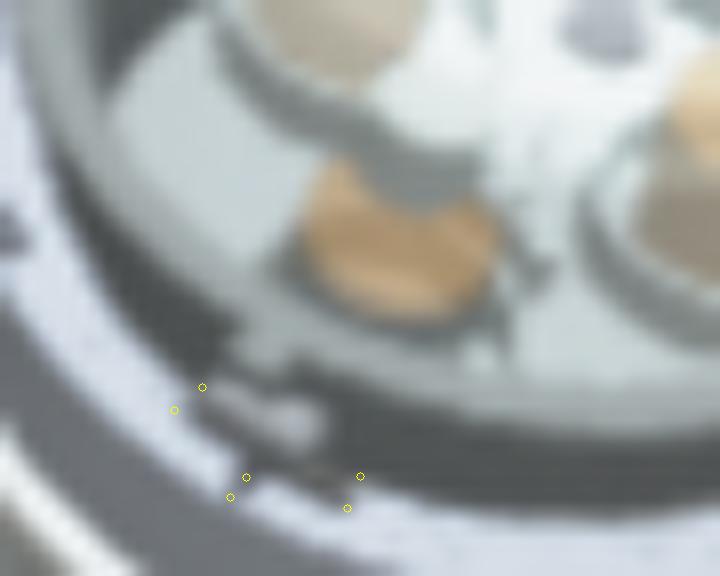

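View pics/k9.png

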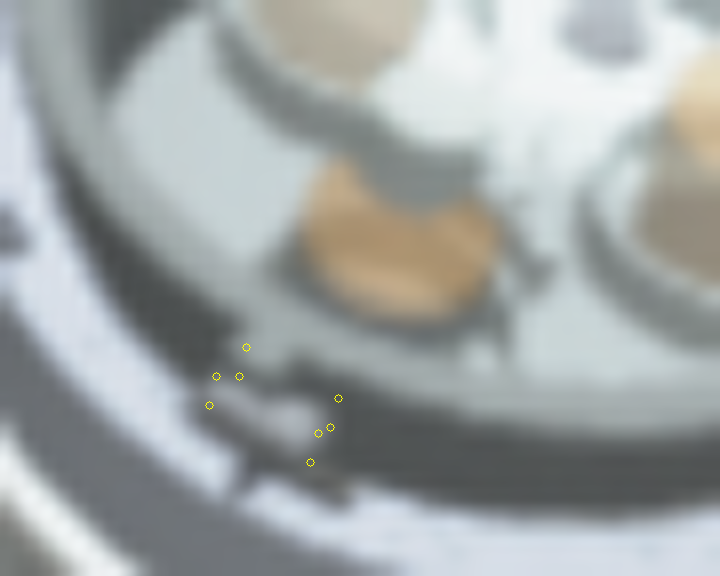

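carry_out --steps '[{"grip":1,"offset":[0,0,-0.003],"delta_rot":[0,0,0]},{"grip":1,"offset":[0.0011,-0.0005,0],"delta_rot":[0,0,0]},{"grip":1,"offset":[0,0,0],"delta_rot":[0,0,0]},{"grip":1,"offset":[0,0,0],"delta_rot":[0,0,0]},{"grip":1,"offset":[0,0,0],"delta_rot":[0,0,0]}]'

```text
time_s: 31.27
position: [0.464, -0.2658, 0.1162]
tcp_rot: [-0.0, -0.544, 0.839, 0.0]
contact_force: [-0.0, -0.1, -1.5]
opening: 0.137
```

```bash
python3 avg.py 3
```

```text
t 31.42 pos [ 0.464  -0.2657  0.1162] sd [0. 0. 0.] yaw -114.02 F [-0.5   0.53 -2.93] T [-0.027  0.145 -0.025] open 0.136 mm 11.9
```

carry_out --steps '[{"grip":1,"offset":[0,0,0.002],"delta_rot":[0,0,0]},{"grip":1,"offset":[0,0,0.002],"delta_rot":[0,0,0]},{"grip":1,"offset":[0,0,0.0015],"delta_rot":[0,0,0]},{"grip":1,"offset":[0,0,0],"delta_rot":[0,0,0]},{"grip":1,"offset":[0,0,0],"delta_rot":[0,0,0]}]'

```text
time_s: 31.83
position: [0.4647, -0.2659, 0.1111]
tcp_rot: [0.0, -0.544, 0.839, -0.001]
contact_force: [1.5, 0.5, -1.2]
opening: 0.138
```

```bash
python3 avg.py 3
```

```text
t 31.98 pos [ 0.4646 -0.2659  0.1111] sd [0. 0. 0.] yaw -114.02 F [ 1.99  0.31 -0.22] T [ 0.037 -0.292  0.016] open 0.136 mm 11.8
```

carry_out --steps '[{"grip":1,"offset":[0,-0.0006,0],"delta_rot":[0,0,0]},{"grip":1,"offset":[0,0,0.001],"delta_rot":[0,0,0]},{"grip":1,"offset":[0,0,0.001],"delta_rot":[0,0,0]},{"grip":1,"offset":[0,0,0],"delta_rot":[0,0,0]}]'

```text
time_s: 32.32
position: [0.4656, -0.2665, 0.1096]
tcp_rot: [0.001, -0.545, 0.839, -0.001]
contact_force: [5.3, -0.2, 0.3]
opening: 0.134
```

```bash
python3 avg.py 3
```

```text
t 32.47 pos [ 0.4657 -0.2666  0.1094] sd [0. 0. 0.] yaw -114.02 F [ 4.3  -0.6   2.24] T [-0.161 -0.811  0.003] open 0.134 mm 11.7
```

carry_out --steps '[{"grip":1,"offset":[-0.0004,-0.001,0],"delta_rot":[0,0,0]},{"grip":1,"offset":[0,0,0.001],"delta_rot":[0,0,0]},{"grip":1,"offset":[0,0,0.001],"delta_rot":[0,0,0]},{"grip":1,"offset":[0,0,0],"delta_rot":[0,0,0]}]'

```text
time_s: 32.8
position: [0.4665, -0.2666, 0.1071]
tcp_rot: [0.0, -0.544, 0.839, -0.001]
contact_force: [4.5, -1.3, 2.1]
opening: 0.134
```

```bash
python3 avg.py 2;python3 -c "
from h import *
snap('side','side33')
from chk2 import *
draw('side33',385,225,90,65,8,[],[],'pics/k10.png')"
```

```text
t 32.9 pos [ 0.4664 -0.2666  0.1071] sd [0. 0. 0.] yaw -114.02 F [ 5.42 -1.58  2.44] T [-0.289 -0.907  0.015] open 0.137 mm 11.9
```

View pics/k10.png

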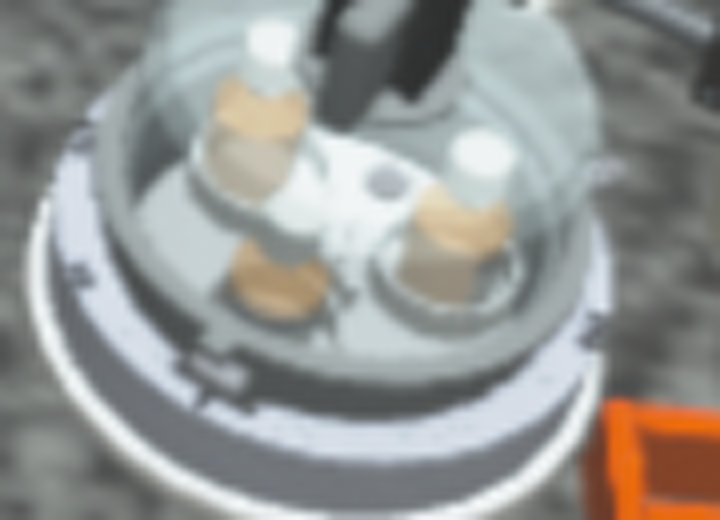

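carry_out --steps '[{"grip":1,"offset":[0,-0.0012,0],"delta_rot":[0,0,0]},{"grip":1,"offset":[0,0,0.001],"delta_rot":[0,0,0]},{"grip":1,"offset":[0,0,0.001],"delta_rot":[0,0,0]},{"grip":1,"offset":[0,0,0.001],"delta_rot":[0,0,0]},{"grip":1,"offset":[0,0,0],"delta_rot":[0,0,0]}]'

```text
time_s: 33.37
position: [0.4675, -0.2671, 0.1046]
tcp_rot: [0.0, -0.544, 0.839, -0.001]
contact_force: [5.0, 0.2, 6.1]
opening: 0.13
```

```bash
python3 avg.py 2
```

```text
t 33.47 pos [ 0.4675 -0.267   0.1046] sd [0. 0. 0.] yaw -114.02 F [ 4.02 -0.64  6.28] T [-0.112 -0.422  0.011] open 0.136 mm 11.8
```

carry_out --steps '[{"grip":1,"offset":[0,-0.001,0],"delta_rot":[0,0,0]},{"grip":1,"offset":[0,0,0.001],"delta_rot":[0,0,0]},{"grip":1,"offset":[0,0,0.001],"delta_rot":[0,0,0]},{"grip":1,"offset":[0,0,0],"delta_rot":[0,0,0]}]'

```text
time_s: 33.8
position: [0.4689, -0.2677, 0.1031]
tcp_rot: [0.001, -0.544, 0.839, -0.001]
contact_force: [4.7, -1.1, 9.0]
opening: 0.136
```

```bash
python3 avg.py 2;python3 -c "
from h import *
snap('side','side34')
from chk2 import *
draw('side34',385,225,90,65,8,[],[],'pics/k11.png')"
```

```text
t 33.9 pos [ 0.4689 -0.2677  0.1031] sd [0. 0. 0.] yaw -114.02 F [ 5.56 -1.03  7.47] T [-0.016 -0.468 -0.036] open 0.134 mm 11.7
```

View pics/k11.png

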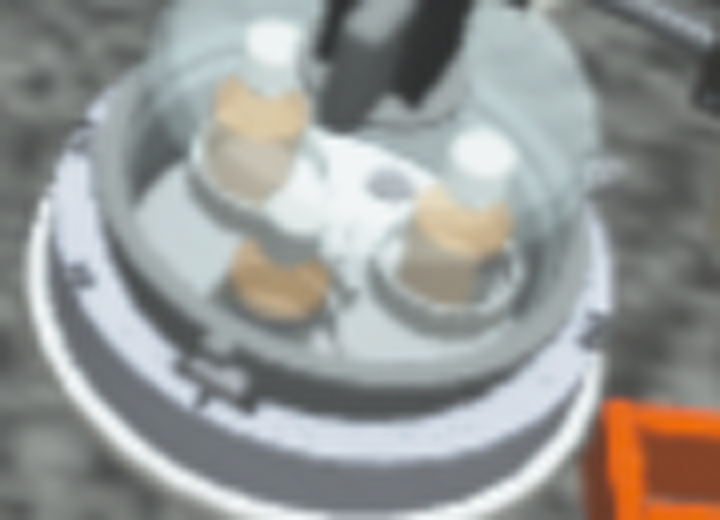

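```bash
python3 -c "
from chk2 import *
for lo,n in ((.0242,'a'),(.030,'b')):
    c,p=cover(.4662,-.265,lo,-24)
    draw('side34',380,190,100,100,6,c+[(.4662,-.265,.073,.036,(255,255,0))],p,'pics/k12%s.png'%n)
f=pickle.load(open('pics/side34.pkl','rb'));P=pts(f)
# bell top plane
for t in ('side30','side34'):
    f=pickle.load(open('pics/%s.pkl'%t,'rb'));P=pts(f)
    m=(np.hypot(P[...,0]-.467,P[...,1]+.265)<.055)&(P[...,2]>.085)&(P[...,2]<.125);q=P[m]
    A=np.c_[q[:,0]-.467,q[:,1]+.265,np.ones(len(q))]
    for i in range(10):
        s,_,_,_=np.linalg.lstsq(A,q[:,2],rcond=None);r=abs(A@s-q[:,2]);k=r<max(.0025,np.percentile(r,80)*.9);A=A[k];q=q[k] 
        if r.max()<.0025:break
    print(t,len(q),s)
"
```

```text
side30 1034 [-0.0253656   0.01479206  0.10818291]
side34 1045 [-0.06273492  0.02842397  0.09903672]
```

View pics/k12a.png

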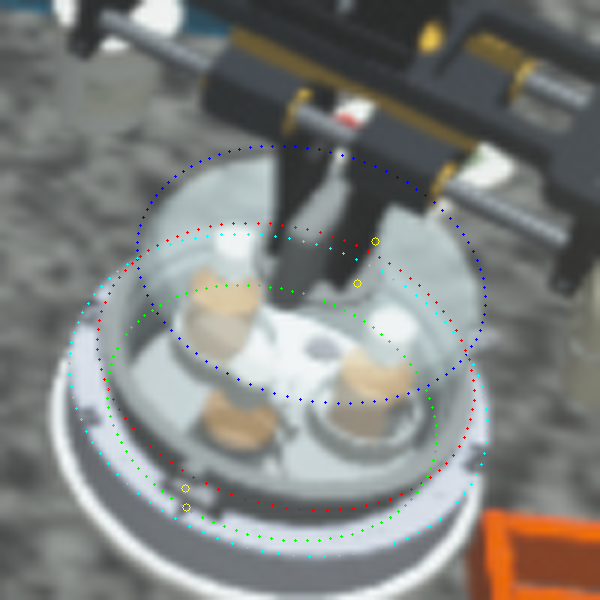

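View pics/k12b.png

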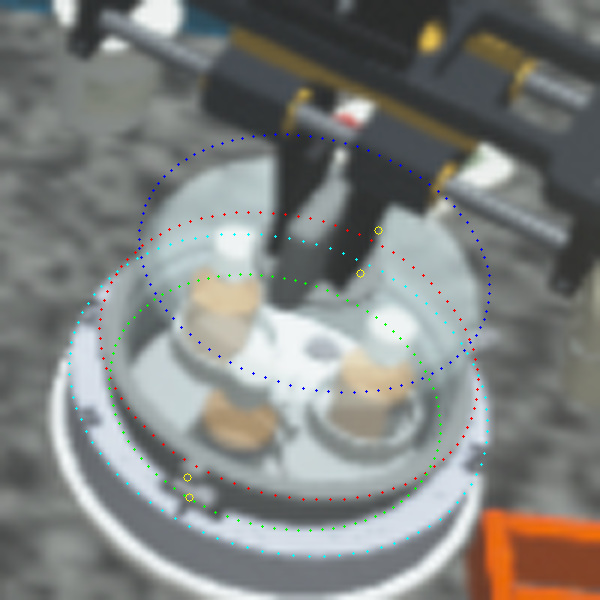

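```bash
cat > tilt.py <<'E'
from h import *
import sys
def tilt(t,cx,cy,zt):
    f=pickle.load(open('pics/%s.pkl'%t,'rb'));P=pts(f)
    m=(np.hypot(P[...,0]-cx,P[...,1]-cy)<.052)&(abs(P[...,2]-zt)<.009);q=P[m]
    A=np.c_[q[:,0]-cx,q[:,1]-cy,np.ones(len(q))]
    for i in range(30):
        s=np.linalg.lstsq(A,q[:,2],rcond=None)[0];r=abs(A@s-q[:,2])
        if r.max()<.003:break
        k=r<max(.003,np.percentile(r,95));A=A[k];q=q[k]
    print(t,len(q),np.round(s,4),'deg',np.round(np.degrees(s[:2]),2))
if __name__=='__main__':
    for a in (('side0',.548,.303,.074),('side24',.548,.303,.074),('side28',.467,-.265,.163),('side29',.467,-.265,.119),('side30',.467,-.265,.108),('side32',.467,-.265,.108),('side33',.467,-.265,.103),('side34',.467,-.265,.099)): tilt(*a)
E
python3 tilt.py
```

```text
side0 712 [-0.0005  0.0005  0.0746] deg [-0.03  0.03]
side24 683 [-0.0033  0.001   0.0744] deg [-0.19  0.06]
side28 1165 [-0.0028 -0.0014  0.1638] deg [-0.16 -0.08]
side29 1038 [-0.0008  0.0007  0.1202] deg [-0.05  0.04]
side30 1000 [-0.0234  0.0136  0.1082] deg [-1.34  0.78]
side32 993 [-0.0461  0.0211  0.108 ] deg [-2.64  1.21]
side33 1047 [-0.0446  0.0188  0.1029] deg [-2.55  1.08]
side34 1062 [-0.0693  0.03    0.099 ] deg [-3.97  1.72]
```

carry_out --steps '[{"grip":1,"offset":[0,0.001,-0.005],"delta_rot":[0,0,0]},{"grip":1,"offset":[0,0.001,-0.009],"delta_rot":[0,0,0]},{"grip":1,"offset":[0,0.0013,0],"delta_rot":[0.04,0,0]},{"grip":1,"offset":[0,0,0],"delta_rot":[0.036,0,0]},{"grip":1,"offset":[0,0,0],"delta_rot":[0,0,0]},{"grip":1,"offset":[0,0,0],"delta_rot":[0,0,0]}]'

```text
time_s: 34.45
position: [0.4628, -0.2645, 0.1147]
tcp_rot: [0.02, -0.544, 0.838, -0.03]
contact_force: [0.8, -0.1, -3.5]
opening: 0.136
```

```bash
python3 avg.py 3;python3 -c "
from h import *
snap('side','side35')
from tilt import tilt
tilt('side35',.467,-.265,.112)";python3 go.py .4659 -.2657 .1171 -114
```

```text
t 34.6 pos [ 0.4639 -0.2652  0.1152] sd [0.0003 0.0002 0.0002] yaw -114.02 F [-0.11 -0.44 -3.07] T [ 0.032  0.25  -0.018] open 0.135 mm 11.7
side35 1046 [ 0.0276 -0.0139  0.1113] deg [ 1.58 -0.79]
t 34.65 pos [ 0.4645 -0.2655  0.1155] yaw -114.01 tilt [ 0.068  -0.0302 -0.9972] F [-1.2  0.8 -2.3] open 0.133
world d [ 0.0014 -0.0002  0.0016] tool d now [-0.0004 -0.0014 -0.0015]
turn rz rad -0.0003 rows 0.0020420775978159575 then tool d [-0.0004 -0.0013 -0.0016]
```

carry_out --steps '[{"grip":1,"offset":[0,-0.0008,-0.002],"delta_rot":[-0.031,0,0]},{"grip":1,"offset":[0,0,0],"delta_rot":[0,0,0]},{"grip":1,"offset":[0,0,0],"delta_rot":[0,0,0]},{"grip":1,"offset":[0,0,0],"delta_rot":[0,0,0]}]'

```text
time_s: 34.98
position: [0.4653, -0.2658, 0.1175]
tcp_rot: [0.012, -0.544, 0.838, -0.019]
contact_force: [-0.4, 0.7, -2.3]
opening: 0.134
```

```bash
python3 avg.py 3;python3 -c "
from h import *
snap('side','side36')
from tilt import tilt
tilt('side36',.467,-.265,.113)
from chk2 import *
c,p=cover(.4662,-.265,.0385,-24)
draw('side36',385,215,90,80,8,c[:2]+[(.4662,-.265,.073,.036,(255,255,0))],p,'pics/k13.png')
";python3 go.py .4655 -.2655 .1171 -114
```

```text
t 35.13 pos [ 0.4651 -0.2657  0.1175] sd [0. 0. 0.] yaw -114.02 F [-0.32  0.18 -2.02] T [ 0.006  0.231 -0.035] open 0.134 mm 11.6
side36 1066 [ 0.0036 -0.0027  0.1133] deg [ 0.21 -0.15]
t 35.18 pos [ 0.4651 -0.2657  0.1177] yaw -114.02 tilt [ 0.041  -0.0182 -0.999 ] F [-0.6 -0.3 -2.1] open 0.134
world d [ 0.0004  0.0002 -0.0006] tool d now [-0.0004 -0.0002  0.0006]
turn rz rad -0.0003 rows 0.0023035632898081 then tool d [-0.0004 -0.0002  0.0006]
```

View pics/k13.png

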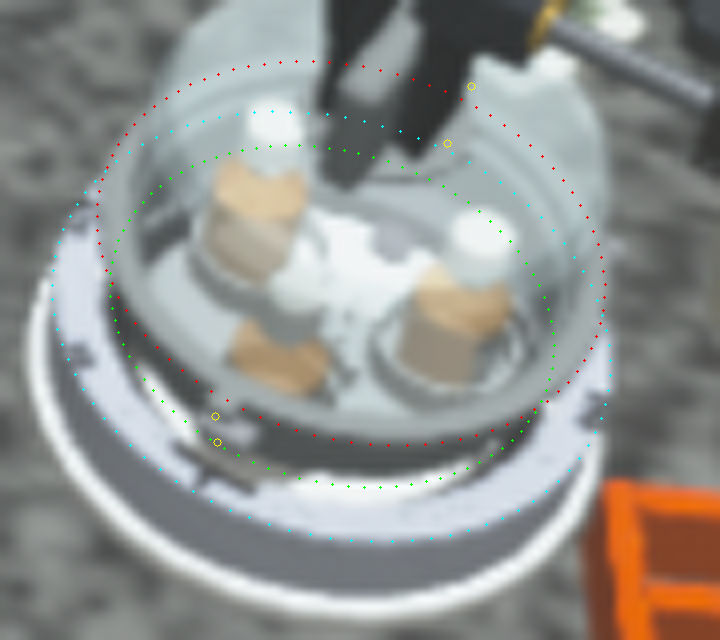

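carry_out --steps '[{"grip":1,"offset":[0,0.0001,0.002],"delta_rot":[0,0,0]},{"grip":1,"offset":[0,0.0001,0.002],"delta_rot":[0,0,0]},{"grip":1,"offset":[0,0.0001,0.002],"delta_rot":[0,0,0]},{"grip":1,"offset":[0,0,0],"delta_rot":[0,0,0]},{"grip":1,"offset":[0,0,0],"delta_rot":[0,0,0]}]'

```text
time_s: 35.6
position: [0.4651, -0.2657, 0.1115]
tcp_rot: [0.012, -0.544, 0.839, -0.019]
contact_force: [-0.1, 0.3, -3.1]
opening: 0.137
```

```bash
python3 avg.py 3;python3 -c "
from h import *
snap('side','side37')
from tilt import tilt
tilt('side37',.467,-.265,.107)"
```

```text
t 35.75 pos [ 0.4653 -0.2659  0.1118] sd [0.0001 0.0001 0.0001] yaw -114.02 F [-0.05 -0.65 -2.44] T [ 0.01   0.222 -0.013] open 0.135 mm 11.7
side37 1044 [ 0.0037 -0.0025  0.1076] deg [ 0.21 -0.14]
```

carry_out --steps '[{"grip":1,"offset":[0,0.0001,0.002],"delta_rot":[0,0,0]},{"grip":1,"offset":[0,0.0001,0.002],"delta_rot":[0,0,0]},{"grip":1,"offset":[0,0.0001,0.001],"delta_rot":[0,0,0]},{"grip":1,"offset":[0,0,0],"delta_rot":[0,0,0]},{"grip":1,"offset":[0,0,0],"delta_rot":[0,0,0]}]'

```text
time_s: 36.22
position: [0.4651, -0.2657, 0.1066]
tcp_rot: [0.012, -0.544, 0.839, -0.019]
contact_force: [-0.1, -0.4, -2.4]
opening: 0.136
```

```bash
python3 avg.py 3;python3 -c "
from h import *
snap('side','side38')
from tilt import tilt
tilt('side38',.467,-.265,.103)
from chk2 import *
draw('side38',385,215,90,80,8,[],[],'pics/k14.png')"
```

```text
t 36.37 pos [ 0.4652 -0.2659  0.1068] sd [0.     0.     0.0001] yaw -114.02 F [-0.04  0.02 -2.81] T [0.015 0.212 0.013] open 0.135 mm 11.7
side38 1039 [ 0.0041 -0.0031  0.1026] deg [ 0.24 -0.18]
```

View pics/k14.png

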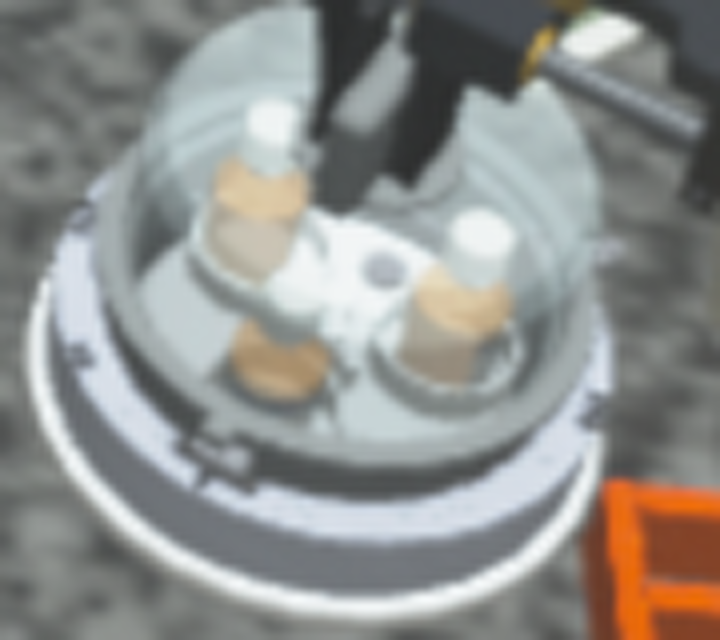

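carry_out --steps '[{"grip":1,"offset":[0,0.0001,0.002],"delta_rot":[0,0,0]},{"grip":1,"offset":[0,0.0001,0.002],"delta_rot":[0,0,0]},{"grip":1,"offset":[0,0.0001,0.002],"delta_rot":[0,0,0]},{"grip":1,"offset":[0,0,0],"delta_rot":[0,0,0]},{"grip":1,"offset":[0,0,0],"delta_rot":[0,0,0]}]'

```text
time_s: 36.83
position: [0.465, -0.2657, 0.1004]
tcp_rot: [0.012, -0.544, 0.839, -0.019]
contact_force: [-0.4, 0.2, -1.7]
opening: 0.132
```

```bash
python3 avg.py 3;python3 -c "
from h import *
snap('side','side39')
from tilt import tilt
tilt('side39',.467,-.265,.097)"
```

```text
t 36.98 pos [ 0.4652 -0.2658  0.1007] sd [0.0001 0.     0.0001] yaw -114.02 F [-0.04 -0.1  -2.68] T [ 0.001  0.172 -0.017] open 0.137 mm 11.9
side39 1041 [ 0.0019 -0.0012  0.0965] deg [ 0.11 -0.07]
```

carry_out --steps '[{"grip":1,"offset":[0,0.0001,0.002],"delta_rot":[0,0,0]},{"grip":1,"offset":[0,0.0001,0.002],"delta_rot":[0,0,0]},{"grip":1,"offset":[0,0.0001,0.002],"delta_rot":[0,0,0]},{"grip":1,"offset":[0,0,0.0015],"delta_rot":[0,0,0]},{"grip":1,"offset":[0,0,0],"delta_rot":[0,0,0]},{"grip":1,"offset":[0,0,0],"delta_rot":[0,0,0]}]'

```text
time_s: 37.53
position: [0.466, -0.2663, 0.0948]
tcp_rot: [0.013, -0.544, 0.838, -0.02]
contact_force: [-2.0, 2.2, 8.1]
opening: 0.133
```

```bash
python3 avg.py 3;python3 -c "
from h import *
snap('side','side40')
from tilt import tilt
tilt('side40',.467,-.265,.091)
from chk2 import *
draw('side40',385,215,90,80,8,[],[],'pics/k15.png')"
```

```text
t 37.68 pos [ 0.466  -0.2663  0.0948] sd [0. 0. 0.] yaw -114.01 F [-1.75  1.7   8.39] T [ 0.43   0.706 -0.015] open 0.135 mm 11.8
side40 1036 [ 0.0014 -0.0006  0.0906] deg [ 0.08 -0.03]
```

View pics/k15.png

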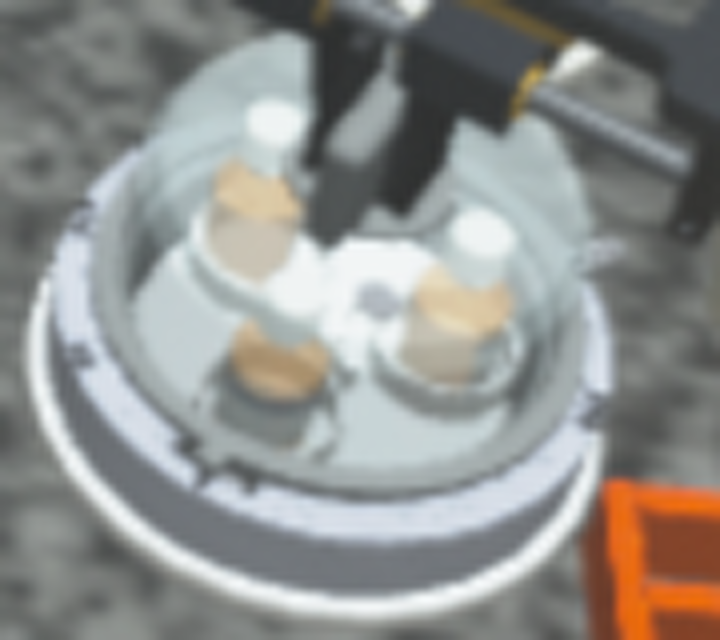

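carry_out --steps '[{"grip":1,"offset":[0,0,0.0012],"delta_rot":[0,0,0]},{"grip":1,"offset":[0,0,0],"delta_rot":[0,0,0]},{"grip":1,"offset":[0,0,0],"delta_rot":[0,0.002,0.05]},{"grip":1,"offset":[0,0,0],"delta_rot":[0,0.002,0.05]},{"grip":1,"offset":[0,0,0],"delta_rot":[0,0.002,0.05]},{"grip":1,"offset":[0,0,0],"delta_rot":[0,0,0]}]'

```text
time_s: 38.23
position: [0.4661, -0.2656, 0.0937]
tcp_rot: [0.012, -0.479, 0.877, -0.02]
contact_force: [-1.6, 5.4, 10.1]
opening: 0.134
```

```bash
python3 avg.py 3;python3 -c "
from h import *
snap('side','side41')
from tilt import tilt
tilt('side41',.467,-.265,.090)
from chk2 import *
draw('side41',385,215,90,80,8,[],[],'pics/k16.png')";python3 go.py .466 -.266 .0938 -114
```

```text
t 38.38 pos [ 0.4661 -0.2656  0.0938] sd [0. 0. 0.] yaw -122.55 F [-2.37  5.25 10.42] T [0.884 0.687 0.543] open 0.137 mm 11.9
side41 1021 [-0.0022  0.0013  0.0895] deg [-0.12  0.08]
t 38.43 pos [ 0.4661 -0.2656  0.0937] yaw -122.54 tilt [ 0.0395 -0.0236 -0.9989] F [-1.9  5.9  9.4] open 0.136
world d [-0.0001 -0.0004  0.0001] tool d now [ 0.0004 -0.0001 -0.    ]
turn rz rad -0.149 rows 1.1921198420991548 then tool d [ 0.0004 -0.0001 -0.0001]
```

View pics/k16.png

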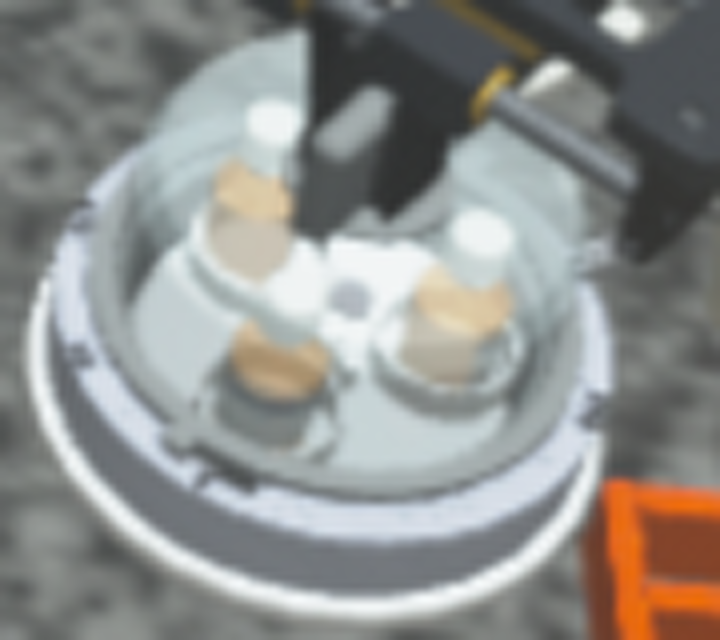

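carry_out --steps '[{"grip":1,"offset":[-0.0004,0.0006,0],"delta_rot":[0,0.003,0.07]},{"grip":1,"offset":[0,0,0],"delta_rot":[0,0.003,0.07]},{"grip":1,"offset":[0,0,0],"delta_rot":[0,0.003,0.07]},{"grip":1,"offset":[0,0,0],"delta_rot":[0,0.003,0.07]},{"grip":1,"offset":[0,0,0],"delta_rot":[0,0,0]}]'

```text
time_s: 38.85
position: [0.4661, -0.2655, 0.094]
tcp_rot: [0.009, -0.351, 0.936, -0.022]
contact_force: [-1.4, 2.7, 9.6]
opening: 0.134
```

```bash
python3 avg.py 3;python3 -c "
from h import *
snap('side','side42')
from tilt import tilt
tilt('side42',.467,-.265,.090)
from chk2 import *
draw('side42',385,215,90,80,8,[],[],'pics/k17.png')"
```

```text
t 39.0 pos [ 0.4661 -0.2655  0.094 ] sd [0. 0. 0.] yaw -138.69 F [-1.61  3.08  9.74] T [ 0.701  0.64  -0.065] open 0.136 mm 11.8
side42 855 [-0.0004  0.0035  0.0897] deg [-0.02  0.2 ]
```

View pics/k17.png

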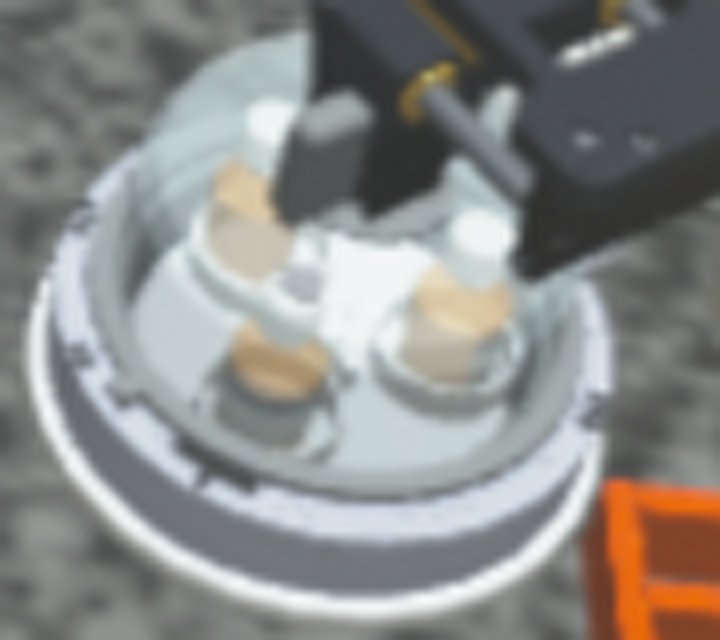

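carry_out --steps '[{"grip":1,"offset":[0,0,0],"delta_rot":[0,0.003,0.067]},{"grip":1,"offset":[0,0,0],"delta_rot":[0,0.003,0.067]},{"grip":1,"offset":[0,0,0],"delta_rot":[0,0.003,0.067]},{"grip":1,"offset":[0,0,0],"delta_rot":[0,0.003,0.066]},{"grip":1,"offset":[0,0,0],"delta_rot":[0,0,0]}]'

```text
time_s: 39.47
position: [0.4668, -0.2653, 0.0942]
tcp_rot: [0.007, -0.224, 0.974, -0.022]
contact_force: [-0.4, 4.0, 10.1]
opening: 0.133
```

```bash
python3 avg.py 3;python3 -c "
from h import *
f=snap('side','side43');snap('top','top43')
from tilt import tilt
tilt('side43',.467,-.265,.090)
from chk2 import *
e=np.array([np.cos(np.radians(116)),np.sin(np.radians(116))])
draw('side43',385,235,45,40,16,[],[(.4662+.071*e[0],-.265+.071*e[1],.0157+.0265),(.4662+.07*e[0],-.265+.07*e[1],.036)],'pics/k18.png')
draw('side43',380,210,95,80,8,[],[],'pics/k18b.png')
draw('top43',375,205,90,80,8,[],[],'pics/k18t.png')"
```

```text
t 39.62 pos [ 0.4668 -0.2653  0.0942] sd [0. 0. 0.] yaw -153.94 F [0.68 4.17 9.67] T [0.887 0.202 0.476] open 0.136 mm 11.8
side43 714 [-0.0009  0.0043  0.0899] deg [-0.05  0.25]
```

View pics/k18.png

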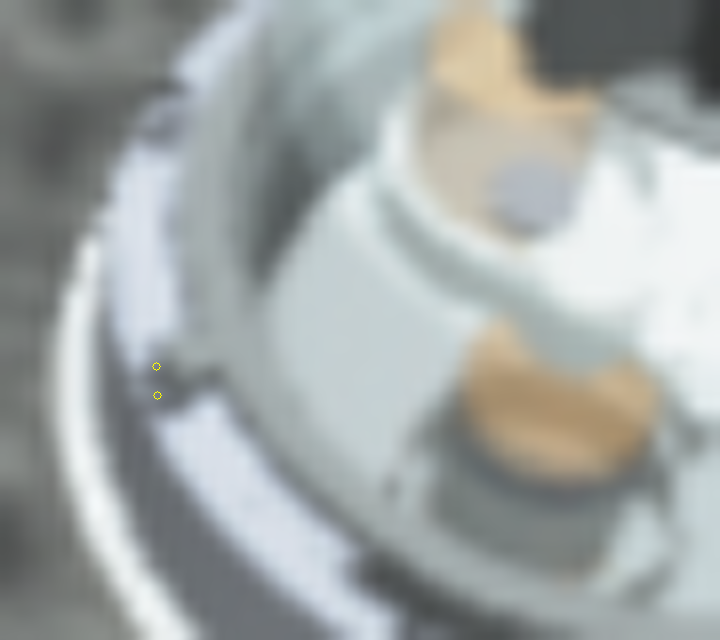

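View pics/k18b.png

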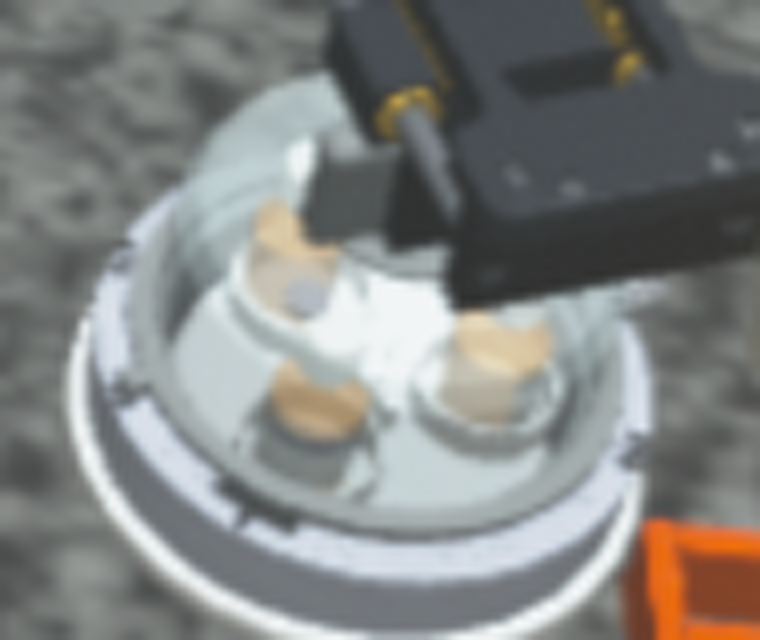

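View pics/k18t.png

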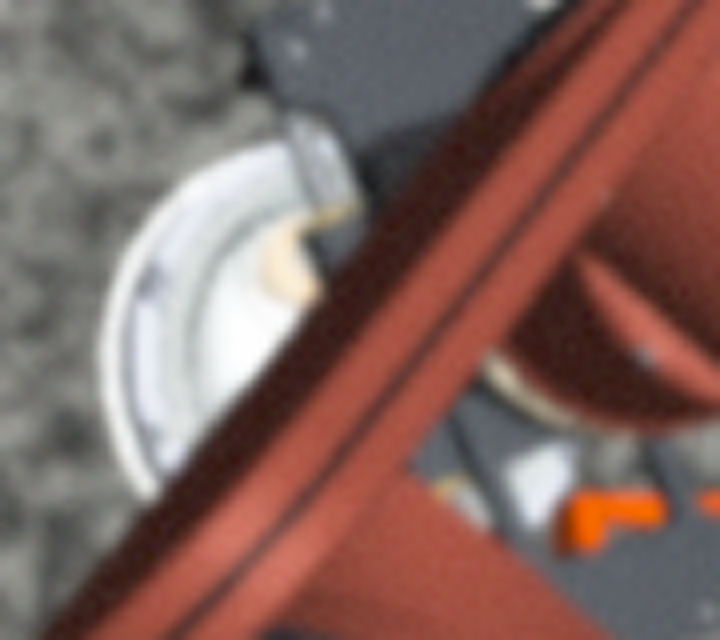

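```bash
python3 -c "
from h import *
f=snap('side','side44');b=snap('top','top44')
cv2.imwrite('pics/fin.png',np.vstack([f['img'][120:330,130:530],b['img'][120:330,130:530]])[:,:,::-1])"; python3 avg.py 1
```

```text
t 39.87 pos [ 0.4668 -0.2653  0.0942] sd [0. 0. 0.] yaw -153.92 F [ 0.83  4.63 10.77] T [0.94  0.139 0.411] open 0.134 mm 11.6
```

View pics/fin.png

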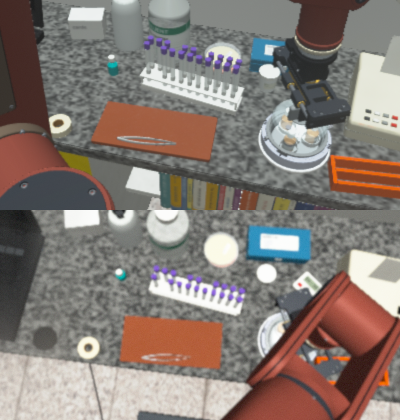

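```bash
python3 -c "
from workcell import robot
print(robot.hand_in())"
```

```text
the job is handed in; nothing more can be done
None
```

The job is done and handed in at about 40 s of the 64 s allowed; no verdict was reported.

**What I did:** Both tray vials stand upright in the two free cups. The cover went on with its lugs down through the entry gaps and was pressed against the seal. I then turned it clockwise 40° to the pairs of ribs, and the arm is still gripping the handle there.

**Last checks:**
- **Angle:** the gripper turned from -114.0° to -153.9°. The side picture shows the front pointer at the pair of ribs. The rear pointer was hidden from both cameras.
- **Height and level:** the lower edge sits about 16 mm above the counter, which should put the lugs under the tabs. The push is about 12 N and the tilt about 0.25°. I saw no upward jump, so it does not appear to have clicked.
- **Bystanders:** the timer is where it was at the start. The specimen cup looks unmoved too, but I only glanced at it.

**What did not go smoothly:**
- **First vial:** it tilted about 6° in the first two grips, so I regripped it.
- **Cover:** the first attempts to lower it caught on the front of the rim and pitched it in the grip by up to about 4°, with up to about 23 N of contact. I lifted it, levelled it, moved it a few millimetres, and it then went in freely.
- **Residual loads:** about 4 N sideways and 0.4 N m of twist remained in the hold at hand-in.
- **Cameras:** the two cameras disagreed by about 3 mm in x, so I relied on force and tilt for the final fit.

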